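# Book a batch of water samples into the store

### The arm

A 7-joint arm with a two-finger parallel gripper is mounted at the origin on the work surface. World frame = base frame: x ahead of the robot, y to its left, z up, the work surface at z = 0. Lengths are in m, angles in rad, forces in N, time in s.
With the tool pointing down it reaches from about 0.35 to 0.9 m from the base axis. Payload 8.1 kg.
Tool frame: the origin (TCP) lies on the centre line of the jaws, within the pads' length; the fingertips stand 8 mm ahead of it and the grasp point (between the pads) lies 11 mm behind it (arm.finger_overhang is the distance from the TCP to the fingertips, in m); z points along the fingers, y is the line along which they close (so a half turn about z gives the same grasp; the last joint's range is limited). The gripper opens to 92 mm and grips with 3 to 60 N. Pads are 19 mm wide; open, the fingers measure 130 mm over their backs; the gripper's body (75 mm by 190 mm) begins 47 mm behind the grasp point.
Start: joints at [-1.416, 0.434, 0.025, 1.573, -0.012, 1.134, -0.075], TCP at [0.159, 0.604, 0.235] pointing down, gripper open.
Joint ranges: [-2.62, 2.62], [-0.44, 2.09], [-1.27, 1.32], [0.08, 2.57], [-1.32, 4.46], [0.12, 2], [-2.74, 2.74]. Speed limits (rad/s): [2.22, 2.22, 3.01, 3.01, 3.14, 3.14, 3.14].

### API

Orientations are given as [roll, pitch, yaw] about the fixed x, y, z axes, in that order (R = Rz(yaw) Ry(pitch) Rx(roll)).
In Python, from workcell import arm gives the robot as it stands.
- The arm moves only by the tool arm_command, never from a script. Its arguments are lists of equal length, an entry for each row: "grip": the closure, from 0 (fully open) to 1 (shut); "slide": the shift along the world's x, y, z as a fraction of full scale, a list of three; "roll": the turn about the world's z as a fraction of full scale. A call has 1 to 12 rows; each row shifts and turns the commanded pose from where the row before left it; what a row does not reach is not made up. Full scale, the value 1, is 20 mm for a shift and 0.15 rad for a turn. A row lasts 1/10 s, in which the tool goes at most 50 mm and 8.59 degrees, less where a joint would pass 70% of its speed; a pose out of reach is approached as far as the arm can. A call with a number of a shift or a turn outside -1 to 1 is refused whole. A call with a gripper value outside its range is refused whole. The fingers move at their own pace and stop on an object; "force" is the grip in N (left out, the last holds). Time passes only in rows, so rows that do not move let the fingers close. It gives the time, the measured TCP pose, the force, the opening and the grip force at its end, in the units of the state.
- arm.get_state(): the state, without advancing time (a new reading comes with each control period).
- arm.capture(name): name is "scene" or "top" or "wrist"; returns a dict with "pixels" (420x560x3 uint8, red, green, blue), "range_z" (420x560 float32, m along the optical axis (not along the pixel's ray), 0 where there is no reading), "intrinsics" (3x3 intrinsics, pixels), "R" (3x3) and "t" (3): a world point X has camera coordinates R X + t; the wrist camera has in their place "T_tool_cam" (4x4, takes a point from camera to tool coordinates, whose origin is the TCP and whose axes are the flange's). Camera axes: x right, y down, z forward; pixel columns grow to the right and rows downward; lengths in m; the calibration is good to about 2 mm. A picture is of the moment at which its call begins: read the wrist's pose just before it.
- arm.sign_off(): hands the job in; it is judged then, once.
The state is a dict: "time": time; "qpos": joint angles; "joint_velocities": joint speeds; "joint_torque": joint torques, N m; "ee_pos": TCP position; "orientation": TCP orientation; "ft_force": force on the tool from outside, world axes, zero at the start; "moment": the same for the moment, N m; "gripper_width": finger opening in m; "finger_force": force on a finger pad.
Only numpy, scipy, OpenCV 4.12 (cv2) and the standard library are available. Lean on these libraries where they do the work, as an engineer would, in place of code of your own. Each camera call takes 0.05 s, during which the arm holds its last target. There are 200 camera calls.

### The job

Stand all the loose small sample jars upright in the compartments of the metal carrier, then swing its keeper bar shut over them until it clicks fully home. Then take the hand-held scanner and point its window squarely at the middle of the label on the carrier from about 10 cm away, holding it steady for two seconds, and after that do the same at the label on the slanted tag stand. Finally lay the scanner back right way up on the middle of its mat, lengthwise, and leave the other things on the bench where they are.

Things in the scene. Friction and masses are not known exactly. Their poses are not given: they have to be found in the camera images.
- jar1: One of up to four identical sample jars (some runs have fewer): squat white plastic cylinder 36 mm in diameter and 48 mm high with a flat black screw lid (lid 34 mm across, from 37 mm up). 70 g. Origin: centre of the underside, z up along the jar.
- jar2: One of up to four identical sample jars (some runs have fewer): squat white plastic cylinder 36 mm in diameter and 48 mm high with a flat black screw lid (lid 34 mm across, from 37 mm up). 70 g. Origin: centre of the underside, z up along the jar.
- jar3: One of up to four identical sample jars (some runs have fewer): squat white plastic cylinder 36 mm in diameter and 48 mm high with a flat black screw lid (lid 34 mm across, from 37 mm up). 70 g. Origin: centre of the underside, z up along the jar.
- jar4: One of up to four identical sample jars (some runs have fewer): squat white plastic cylinder 36 mm in diameter and 48 mm high with a flat black screw lid (lid 34 mm across, from 37 mm up). 70 g. Origin: centre of the underside, z up along the jar.
- carrier: Fixed aluminium jar carrier, 60 x 257 mm, long along its y. Origin: centre of its underside, on the bench. Four open compartments, 43 x 43 mm inside, centres at x = 0, y = -71, -25, +21, +67 mm; floor 8 mm and wall tops 18 mm above the bench. Keeper's hinge post (20 mm thick, 71 mm high) at y = -107.5 mm, catch block (79 mm high) at y = +115 mm; its label is beyond the hinge end.
- keeper (a joint): Steel keeper bar on a vertical hinge, 20 x 6 mm, underside 61 mm above the bench (5 mm over seated lids). 0 = shut: along the carrier's +y over the compartments, at its end stop; grows as it opens, clockwise from above, to 2.1 rad over the +x side. Stays where left (0.12 N m). Near 0.1 rad it rides over a spring ball (a few N at the knob) that keeps it shut; home is below 0.04 rad.
- keeper_knob (a point): Centre of the top of the keeper bar's upright black handle: a round post 16 mm in diameter, 40 mm tall, standing on the bar 215 mm from the hinge axis; its top is 107 mm above the bench, the bar's top 67 mm.
- keeper_hinge (a point): Point on the keeper's hinge axis, 61 mm above the bench.
- carrier_label (a point): Centre of the face of the carrier's white bar-code label (56 x 46 mm), beyond the hinge end of the carrier, 41 mm above the bench. Its z axis is the outward normal: towards the carrier's -y and 40 degrees above level.
- tag_stand: Fixed small plastic stand (75 x 75 mm foot) with a slanted bar-code label of the sample store, 68 mm high. Origin: on the bench below the label; the label faces the stand's own -x and up.
- stand_label (a point): Centre of the face of the stand's white bar-code label (56 x 46 mm), 49 mm above the bench. Its z axis is the outward normal: towards the stand's -x and 40 degrees above level.
- scanner: Loose hand scanner, 180 g, 165 mm long, lying right way up on its mat. Origin: at its underside; x along the handle to the head, z up. White handle: 120 mm long (x -80 to +40 mm), 30 mm wide, 22 to 50 mm above the underside, gripped from above across its width; a foot 60 mm wide below its tail (x = -68 mm). Black head, 60 mm wide, at x = 55 mm, droops 40 degrees: its window looks forward and down.
- window (a point): Centre of the scanner's glass window at the front of the head, at x = 75, z = 16 mm of the scanner. Its z axis is the line of sight: the scanner's forward x, 40 degrees below level. With the scanner held level it looks square at a label whose normal rises 40 degrees. Its y axis is the scanner's y.
- scanner_mat: Fixed flat grey mat, 220 (x) x 110 (y) x 4 mm, where the scanner lives. Origin: centre of its underside; the scanner lies along its x, either way round.
- beaker: Bystander: glass beaker, 72 mm across, 95 mm high. Origin under its centre.
- wash_bottle: Bystander: clear bottle, 72 mm across, 170 mm high. Origin under its centre.
- stopper: Bystander: rubber stopper, 38 mm across, 28 mm high. Origin under its centre.
- big_bottle: Bystander: large white bottle with a paper label, 84 mm across, 150 mm high. Origin under its centre.
- tape: Bystander: roll of tape, 90 mm across, 24 mm high. Origin under its centre.
- spatula: Bystander: spatula, 180 mm long, lying.
- weight: Bystander: brass balance weight, 34 mm across, 46 mm high. Origin under its centre.
There are look-alikes about, which are no part of the job. Leave any blue or pink look-alike of the scanner alone.

How it is judged:
On the way, in this order (a step that is already met when the one before it is completed fails the run):
1. Every jar stands upright on a compartment floor of the carrier, released (x of jar1 in the frame of carrier between -0.008 and 0.008 m and y of jar1 in the frame of carrier between -0.078 and 0.074 m and z of each of jar1, jar2, jar3, jar4 in the frame of carrier below 0.012 m and angle between each of jar1, jar2, jar3, jar4's own z axis and vertical below 0.12 rad and x of jar2 in the frame of carrier between -0.008 and 0.008 m and y of jar2 in the frame of carrier between -0.078 and 0.074 m and x of jar3 in the frame of carrier between -0.008 and 0.008 m and y of jar3 in the frame of carrier between -0.078 and 0.074 m and x of jar4 in the frame of carrier between -0.008 and 0.008 m and y of jar4 in the frame of carrier between -0.078 and 0.074 m and contact force between the fingers and jar1 below 0.1 N and contact force between the fingers and jar2 below 0.1 N and contact force between the fingers and jar3 below 0.1 N and contact force between the fingers and jar4 below 0.1 N and value of joint keeper above 0.3 rad), for 0.3 s.
2. The keeper bar is shut fully home over the jars (below 0.04 rad) (x of jar1 in the frame of carrier between -0.008 and 0.008 m and y of jar1 in the frame of carrier between -0.078 and 0.074 m and z of each of jar1, jar2, jar3, jar4 in the frame of carrier below 0.012 m and angle between each of jar1, jar2, jar3, jar4's own z axis and vertical below 0.12 rad and x of jar2 in the frame of carrier between -0.008 and 0.008 m and y of jar2 in the frame of carrier between -0.078 and 0.074 m and x of jar3 in the frame of carrier between -0.008 and 0.008 m and y of jar3 in the frame of carrier between -0.078 and 0.074 m and x of jar4 in the frame of carrier between -0.008 and 0.008 m and y of jar4 in the frame of carrier between -0.078 and 0.074 m and value of joint keeper below 0.04 rad), for 0.3 s.
3. The scanner's window is aimed at the carrier's label: label centre 60 to 140 mm ahead, within 18 mm of the line of sight, square within 0.3 rad, held still for 1.5 s (all of step 2 and z of carrier_label in the frame of window between 0.06 and 0.14 m and x of carrier_label in the frame of window between -0.018 and 0.018 m and y of carrier_label in the frame of window between -0.018 and 0.018 m and z of window in the frame of carrier_label above 0.05 m and angle between the z axis of window and the z axis of carrier_label, either way round below 0.3 rad and linear speed of scanner below 0.03 m/s and angular speed of scanner below 0.2 rad/s), for 1.5 s.
4. The same at the tag stand's label, for 1.5 s (all of step 2 and z of stand_label in the frame of window between 0.06 and 0.14 m and x of stand_label in the frame of window between -0.018 and 0.018 m and y of stand_label in the frame of window between -0.018 and 0.018 m and z of window in the frame of stand_label above 0.05 m and angle between the z axis of window and the z axis of stand_label, either way round below 0.3 rad and linear speed of scanner below 0.03 m/s and angular speed of scanner below 0.2 rad/s), for 1.5 s.
At the end, for the whole second after the job is handed in: All jars stand upright in compartments of the carrier (on its floor, tilt under 0.12 rad), the keeper bar is shut (below 0.04 rad), and the scanner lies right way up on its mat, its origin within 30 mm of the mat's centre and its length within 0.35 rad of the mat's; all released and at rest (all of step 2 and horizontal distance between scanner and scanner_mat below 0.03 m and angle between the x axis of scanner and the x axis of scanner_mat, either way round below 0.35 rad and angle between scanner's own z axis and vertical below 0.15 rad and z of scanner in the frame of scanner_mat below 0.012 m and linear speed of each of jar1, jar2, jar3, jar4, scanner below 0.02 m/s); the robot touches nothing.
It fails at once if A bystander (beaker, wash bottle, stopper, big bottle, tape, spatula, weight) is pushed more than 40 mm from its place or knocked over (distance of any of beaker, wash_bottle, stopper, big_bottle, tape, spatula, weight from where it was at the start of the episode above 0.04 m or angle between any of beaker, wash_bottle, stopper, big_bottle, tape, weight's own z axis and vertical above 0.6 rad).
Of jar1, jar2, jar3, jar4 only 2 to 4 are there at a start; the rules pass over those that are not, and their reading is None.
At some moment in a run one of jar1, jar2, jar3, jar4, scanner may be knocked a few centimetres aside while the robot is not near it.
It also fails if it takes over 210 s, if anything falls off the work surface, if the arm or the gripper's body presses on something with over 40 N, if the wrist force passes 120 N, or if a joint passes its speed limit or range.

## Working session

There is one attempt and no reset: what is moved stays moved. The work goes in short steps, Python scripts to look and compute and a tool call to move; the robot and the scene stay as the last step left them, time stands still between calls to the robot, and variables do not carry over. Pictures are saved under pics/ and viewed, at most 14 in all, crops included, and the job is handed in when it is done.

Besides the shell and the picture viewer there is one more tool, called after "Call:" in YAML: its name, and indented under it one key for each argument. arm_command: Moves the arm, as the interface text tells. Shift numbers are shares of 20 mm and turn numbers shares of 0.15 rad, none past 1 either way. Its arguments: {"type":"object","properties":{"grip":{"type":"array"},"slide":{"type":"array"},"roll":{"type":"array"},"force":{"type":"number"}},"required":["grip","slide","roll"]}

```bash
ls; mkdir -p pics; cat > h.py <<'E'
import numpy as np, cv2
from workcell import arm
def cap(n):
    s=arm.get_state(); c=arm.capture(n); 
    if 'R' not in c:
        from scipy.spatial.transform import Rotation as Ro
        T=np.eye(4); T[:3,:3]=Ro.from_euler('xyz',s['orientation']).as_matrix(); T[:3,3]=s['ee_pos']
        W=T@np.array(c['T_tool_cam']); c['R']=W[:3,:3].T; c['t']=-W[:3,:3].T@W[:3,3]
    return c
def save(c,f,s=None):
    im=cv2.cvtColor(c['pixels'],cv2.COLOR_RGB2BGR)
    if s: x0,y0,x1,y1,k=s; im=cv2.resize(im[y0:y1,x0:x1],None,fx=k,fy=k,interpolation=cv2.INTER_CUBIC)
    cv2.imwrite('pics/'+f,im)
def cloud(c):
    z=c['range_z']; K=np.array(c['intrinsics']); v,u=np.indices(z.shape)
    P=np.stack([(u-K[0,2])/K[0,0]*z,(v-K[1,2])/K[1,1]*z,z],-1)
    return (P-c['t'])@np.array(c['R'])   # R^T (p-t)
def ray(c,u,v,h):
    K=np.array(c['intrinsics']); R=np.array(c['R']); d=R.T@np.linalg.inv(K)@np.array([u,v,1.]); o=-R.T@np.array(c['t'])
    return o+d*(h-o[2])/d[2]
E
python3 - <<'E'
from h import *
print(arm.get_state())
for n in('scene','top','wrist'):
    c=cap(n); save(c,n+'0.png'); np.savez(n+'0.npz',**c)
    print(n,-np.array(c['R']).T@c['t'],np.array(c['R'])[2])
E
```

```text
pics
{'time': 0.0, 'qpos': array([-1.41557094,  0.43523905,  0.02500254,  1.57409339, -0.01159097,
        1.13400751, -0.07511041]), 'joint_velocities': array([-0.00159727, -0.00079555, -0.00064477, -0.00057834,  0.00104305,
        0.00169063,  0.00057745]), 'joint_torque': array([-9.94705510e-05, -6.67853880e+01,  9.85044390e-01, -3.14459217e+01,
       -6.04538270e-02,  4.28435532e-02,  1.57441827e-04]), 'ee_pos': array([0.1593078 , 0.60383769, 0.23393677]), 'orientation': array([-3.13999887e+00,  1.66073270e-04,  2.88366423e+00]), 'ft_force': array([0.48094306, 0.27696992, 0.99931995]), 'moment': array([-0.002821  , -0.00389074,  0.01307339]), 'finger_force': 0.0, 'gripper_width': 0.0917315697646683}
scene [ 1.32368475 -0.40504479  1.148746  ] [-0.56965065  0.25232497 -0.78219578]
top [ 0.39749133 -0.04948676  1.40357867] [ 0.10181681 -0.00303466 -0.99479854]
wrist [0.08350332 0.62349415 0.38422219] [ 0.28112833 -0.07575039 -0.95667588]
```

View pics/top0.png

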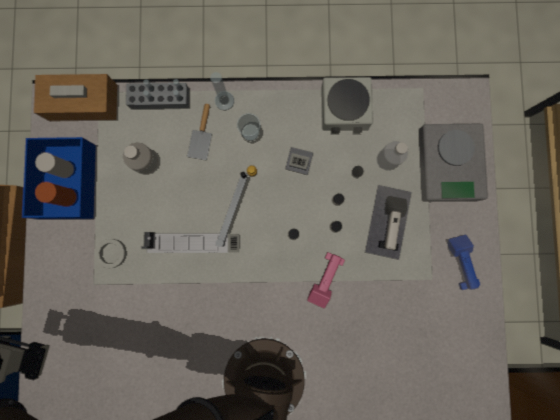

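View pics/scene0.png

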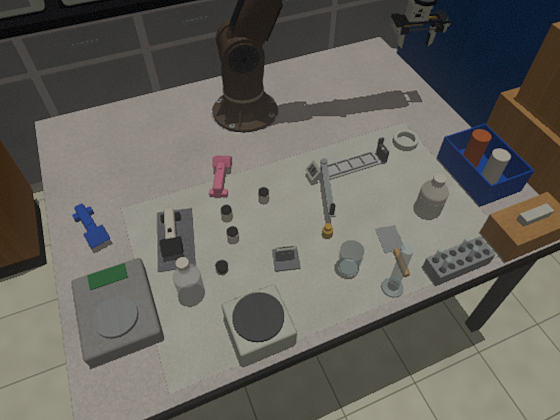

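The top view shows the carrier at (190,242), with the open keeper's knob at (243,175) next to the brass weight (252,170). The tag stand is at (299,160) and the scanner mat at (390,222). There are dark round objects at (294,234), (336,226), (338,199) and (358,171). I'll zoom in and measure heights.

```bash
python3 - <<'E'
from h import *
T=dict(np.load('top0.npz')); S=dict(np.load('scene0.npz'))
a=cv2.resize(T['pixels'][145:275,140:415],None,fx=2.9,fy=2.9,interpolation=cv2.INTER_CUBIC)
b=S['pixels'][145:290,150:415]; b=cv2.resize(b,(a.shape[1],int(145*a.shape[1]/265)),interpolation=cv2.INTER_CUBIC)[:220]
cv2.imwrite('pics/z1.png',cv2.convertScaleAbs(np.vstack([a,b])[:600,:,::-1],alpha=1.5))
for n,c,pts in(('top',T,[(358,171),(338,199),(336,226),(294,234)]),('scene',S,[(264,191),(226,209),(233,231),(222,266)])):
    P=cloud(c)
    for u,v in pts:
        W=P[v-1:v+2,u-1:u+2].reshape(-1,3); print(n,(u,v),W.mean(0).round(3),W[:,2].max().round(3), ray(c,u,v,.048).round(3))
E
```

```text
top (358, 171) [ 0.637 -0.304  0.027] 0.03 [ 0.634 -0.3    0.048]
top (338, 199) [ 0.547 -0.236  0.048] 0.054 [ 0.547 -0.236  0.048]
top (336, 226) [ 0.464 -0.227  0.049] 0.054 [ 0.464 -0.227  0.048]
top (294, 234) [ 0.441 -0.098  0.048] 0.051 [ 0.441 -0.098  0.048]
scene (264, 191) [ 0.445 -0.096  0.047] 0.051 [ 0.446 -0.096  0.048]
scene (226, 209) [ 0.467 -0.229  0.048] 0.051 [ 0.467 -0.229  0.048]
scene (233, 231) [ 0.554 -0.237  0.049] 0.054 [ 0.554 -0.237  0.048]
scene (222, 266) [ 0.643 -0.302  0.029] 0.034 [ 0.654 -0.304  0.048]
```

View pics/z1.png

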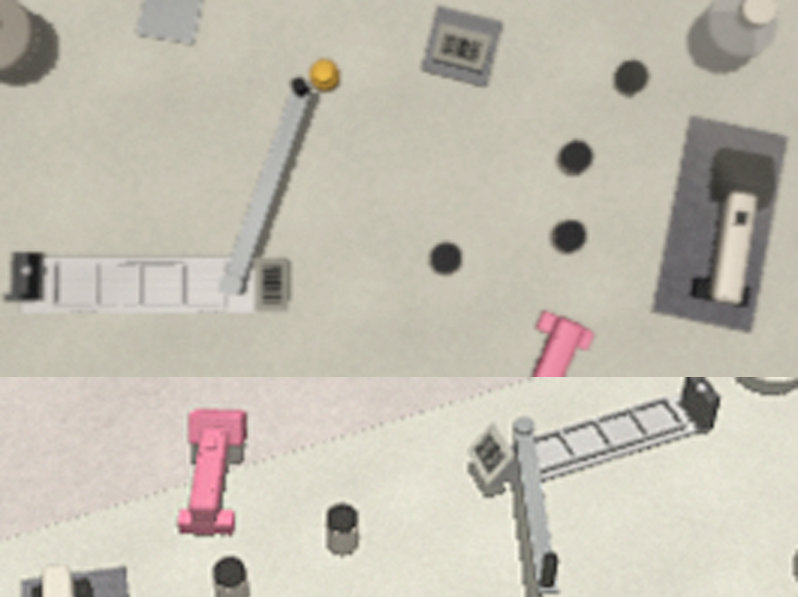

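The zoomed view shows three jars, at zoom pixels (445,258), (568,236) and (575,157), each 48 mm high in depth. The object at (630,77) is only about 28 mm high, so it is the stopper. The scanner head points away from the robot, the knob is at (300,87), and the weight at (324,74) almost touches it. Next come coarse positions from colour masks.

```bash
cat >> h.py <<'E'
def blob(c,mask,box):
    m=np.zeros(mask.shape,np.uint8); x0,y0,x1,y1=box; m[y0:y1,x0:x1]=mask[y0:y1,x0:x1]
    n,l,s,ce=cv2.connectedComponentsWithStats(m); k=1+np.argmax(s[1:,4]); return ce[k],s[k,4],l==k
E
python3 - <<'E'
from h import *
T=dict(np.load('top0.npz')); S=dict(np.load('scene0.npz'))
g=T['pixels'].max(2); gs=S['pixels'].max(2)
for b,h,n in(((284,224,304,244),.048,'Ja'),((326,216,346,236),.048,'Jb'),((328,189,348,209),.048,'Jc'),((348,161,368,181),.028,'stop'),((238,170,247,180),.107,'knob')):
    ce,a,_=blob(T,g<60,b); print('top',n,ce.round(1),a,ray(T,*ce,h).round(4))
for b,n in(((256,184,272,196),'Ja'),((218,203,234,214),'Jb'),((225,225,241,237),'Jc')):
    ce,a,_=blob(S,gs<60,b); print('scene',n,ce.round(1),a,ray(S,*ce,.048).round(4))
P=cloud(T); hsv=cv2.cvtColor(T['pixels'],cv2.COLOR_RGB2HSV)
def z(u,v): return 140+u/2.9,145+v/2.9
for n,p,h in(('divs',(57,283),.018),('divs',(100,283),.018),('divs',(143,283),.018),('divs',(186,283),.018),('ctop',(150,255),.018),('cbot',(150,312),0.01),('hinge',(232,283),.067),('label',(273,283),.041),('weight',(322,70),.046),('barend',(303,92),.067),('standlab',(462,48),.049)):
    u,v=z(*p); print(n,ray(T,u,v,h).round(3),P[int(round(v)),int(round(u))].round(3))
# labels by normal: fit plane
for n,(u,v) in(('carrier',z(273,283)),('stand',z(462,46))):
    u,v=int(round(u)),int(round(v)); W=P[v-3:v+4,u-3:u+4].reshape(-1,3); m=W.mean(0); _,_,V=np.linalg.svd(W-m); nn=V[2]*np.sign(V[2][2]); print(n,m.round(3),nn.round(3),np.degrees(np.arctan2(nn[1],nn[0])),np.degrees(np.arcsin(nn[2])))
# mat / handle
r=T['pixels'].astype(int)
W=P.reshape(-1,3); sel=(W[:,2]>.045)&(W[:,2]<.06)&(W[:,0]>.38)&(W[:,0]<.6)&(W[:,1]>-.5)&(W[:,1]<-.33)
Q=W[sel]; print('handle',len(Q),Q.mean(0).round(3)); print(cv2.minAreaRect(Q[:,:2].astype(np.float32)))
dark=(hsv[...,2]<115)&(hsv[...,2]>50)
ce,a,m=blob(T,dark,(360,180,415,262)); 
mm=cv2.morphologyEx(m.astype(np.uint8),cv2.MORPH_CLOSE,np.ones((9,9))); v,u=np.nonzero(mm)
X=np.array([ray(T,a_,b_,.004)[:2] for a_,b_ in zip(u,v)],np.float32); print('mat',a,cv2.minAreaRect(X))
tall=(P[...,2]>.03)&(P[...,0]>.3)&(P[...,0]<1.0)&(abs(P[...,1])<.7)
n,l,s,ce=cv2.connectedComponentsWithStats(tall.astype(np.uint8))
for k in range(1,n):
    if s[k,4]>15: q=P[l==k]; print(s[k],q.min(0).round(3),q.max(0).round(3))
E
```

```text
top Ja [293.3 233.6] 80 [ 0.4426 -0.0963  0.048 ]
top Jb [335.8 226. ] 88 [ 0.4641 -0.2267  0.048 ]
top Jc [338.1 198.7] 86 [ 0.5481 -0.236   0.048 ]
top stop [357.2 171.2] 84 [ 0.6365 -0.3014  0.028 ]
top knob [243.3 174.8] 26 [0.6165 0.0511 0.107 ]
scene Ja [263.  191.6] 67 [ 0.4468 -0.0994  0.048 ]
scene Jb [225.8 209.4] 74 [ 0.4686 -0.2303  0.048 ]
scene Jc [231.9 231.3] 88 [ 0.5534 -0.2401  0.048 ]
divs [0.421 0.319 0.018] [0.42  0.322 0.004]
divs [0.421 0.273 0.018] [0.419 0.277 0.01 ]
divs [0.42  0.227 0.018] [0.419 0.229 0.015]
divs [0.419 0.181 0.018] [0.418 0.183 0.006]
ctop [0.45  0.22  0.018] [ 0.45   0.223 -0.002]
cbot [0.389 0.221 0.01 ] [0.387 0.221 0.003]
hinge [0.418 0.125 0.067] [0.417 0.125 0.068]
label [0.418 0.085 0.041] [0.416 0.086 0.039]
weight [0.644 0.032 0.046] [0.645 0.032 0.046]
barend [0.617 0.051 0.067] [0.613 0.05  0.087]
standlab [ 0.666 -0.119  0.049] [ 0.663 -0.117  0.053]
carrier [0.417 0.086 0.038] [-0.023 -0.793  0.609] -91.68139456663576 37.50256731331823
stand [ 0.667 -0.118  0.05 ] [-0.769  0.19   0.61 ] 166.11212964359783 37.5866313585967
han
[... 907 characters left out ...]
9  0.03 ] [0.694 0.7   1.404]
[289 153  20  16 223] [ 0.397 -0.145  0.031] [ 0.689 -0.049  1.404]
[215 166  41  86 805] [ 0.392 -0.049  0.03 ] [0.654 0.14  1.404]
[ 28 182  45  24 700] [ 0.397 -0.049  0.03 ] [0.603 0.7   1.404]
[332 193  12  12 108] [ 0.397 -0.252  0.03 ] [ 0.566 -0.049  1.404]
[384 196  23  54 748] [ 0.392 -0.447  0.03 ] [ 0.556 -0.049  1.404]
[330 221  12  11 106] [ 0.448 -0.243  0.035] [ 0.48  -0.21   0.055]
[288 229  11  11 103] [ 0.426 -0.111  0.031] [ 0.457 -0.08   0.054]
[141 232  11  17 144] [ 0.397 -0.049  0.031] [0.454 0.362 1.404]
[448 235  29  44 665] [ 0.3   -0.647  0.03 ] [ 0.432 -0.049  1.404]
[321 255  20  26 279] [ 0.301 -0.238  0.03 ] [ 0.397 -0.049  1.404]
```

Call:
arm_command:
  grip: [0, 0, 0, 0, 0, 0, 0, 0, 0, 0, 0, 0]
  slide:
    - [0.7, -1, 0]
    - [0.7, -1, 0]
    - [0.7, -1, 0]
    - [0.7, -1, 0]
    - [0.7, -1, 0]
    - [0.7, -1, 0]
    - [0.7, -1, 0]
    - [0.7, -1, 0]
    - [0.7, -1, 0]
    - [0.7, -1, 0]
    - [0.7, -1, 0]
    - [0.7, -1, 0]
  roll: [-0.73, -0.73, -0.73, -0.73, -0.73, -0.73, -0.73, -0.73, -0.73, -0.73, -0.73, -0.73]

```text
time: 1.35
ee_pos: [0.3277, 0.3634, 0.2346]
orientation: [-3.141, 0.0, 1.565]
ft_force: [-0.1, 0.2, -0.3]
gripper_width: 0.0918
finger_force: 0.0
```

Call:
arm_command:
  grip: [0, 0, 0, 0, 0, 0, 0, 0]
  slide:
    - [0.75, -1, 0]
    - [0.75, -1, 0]
    - [0.75, -1, 0]
    - [0.75, -1, 0]
    - [0.75, -0.8, 0]
    - [0.75, -0.8, 0]
    - [0, 0, 0]
    - [0, 0, 0]
  roll: [0, 0, 0, 0, 0, 0, 0, 0]

```text
time: 2.15
ee_pos: [0.4173, 0.2522, 0.2346]
orientation: [-3.141, 0.0, 1.569]
ft_force: [0.4, 0.4, 0.1]
gripper_width: 0.0919
finger_force: 0.0
```

```bash
python3 - <<'E'
from h import *
c=cap('wrist'); np.savez('w1.npz',**c); save(c,'w1.png'); print(c['intrinsics'],arm.get_state()['ee_pos'])
E
```

```text
[[376.2840535    0.         277.33241702]
 [  0.         376.2840535  211.89423898]
 [  0.           0.           1.        ]] [0.41686188 0.25277066 0.23457648]
```

View pics/w1.png

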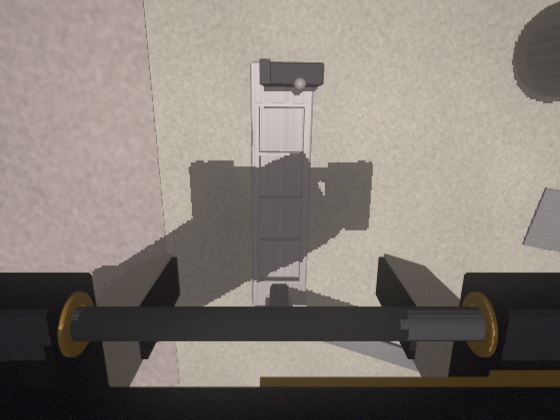

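The wrist view shows the carrier's compartments: inner edges at columns 259 and 304 (top), dividers at rows 151, 196 and 239, and ends at rows 106 and 279. The catch block is at (291,74). I'll cast these rays, and check heights across two views with the top camera.

```bash
python3 - <<'E'
from h import *
c=dict(np.load('w1.npz')); g=cv2.cvtColor(c['pixels'],cv2.COLOR_RGB2GRAY).astype(int)
for r in(125,140,170,185,210,225,255): print(r,g[r,246:314])
print('col',g[98:160,282]); print(g[185:285,282])
for u,v in((259,106),(305,106),(259,151.5),(304,151.5),(259,196.5),(303,196.5),(259,239),(302,239),(259,279),(301,279)): print(u,v,ray(c,u,v,.018).round(4))
P=cloud(c); print('depth rim',P[151,275:290,2].mean(),P[196,275:290,2].mean(),'floor',P[120:140,270:290,2].mean(),P[210:225,270:290,2].mean())
E
```

```text
125 [183 177 178 185 179 142 162 195 191 192 203 202 187 118 195 191 194 198
 196 191 190 192 190 194 192 194 193 193 190 193 194 192 191 193 195 196
 192 194 188 188 187 187 188 194 192 192 192 189 189 192 195 193 195 199
 196 190 181 143 176 200 199 200 200 197 179 151 176 190]
140 [182 182 185 187 181 138 120 191 187 192 201 201 191 136 192 189 192 194
 193 190 189 187 187 191 190 192 192 190 188 187 189 190 186 189 191 192
 189 189 185 186 184 184 185 191 188 188 185 188 188 188 191 189 193 195
 191 186 177 139 198 199 198 194 197 189 151 143 179 188]
170 [100 102 101  99  98  91  92  95  95  94  97  96  96  90  94  94  91  96
  96  92  93  94  91  96  94  95  95  93  95  93  94  93  89  92  94  95
  95  91  91  90  92  90  92  93  93  94  92  93  92  91  91  94  94  93
  92  89  88  93  97  96  95  96  93  86  90  97 101  99]
185 [98 99 97 98 95 86 89 95 94 94 93 92 91 90 96 93 91 92 91 94 91 93 91 93
 92 94 93 88 91 92 92 89 92 94 94 95 94 90 92 91 91 89 89 90 93 88 90 92
 92 91 90 90 94 90 88 87 87 94 95 92 94 94 87 85 96 96 99 98]
210 [92 92 92 92 93 93 86 90 92 92 91 92 88 8
[... 1041 characters left out ...]
0  92  90  88  89  91
  90  89  89  88  88  90  89  91  90  89  89  88  91  91  92  88  88  83
  82  82  87  90  93  90  91  89  90  93  90  89  90  90  88  90  91  91
  90  91  91  91  92  92  90  89  91  90 148 174 173 174 174 175 172 172
 173 148 107  85  87 100 154 175 132  79]
259 106 [0.4006 0.3227 0.018 ]
305 106 [0.4438 0.3226 0.018 ]
259 151.5 [0.3999 0.2801 0.018 ]
304 151.5 [0.4436 0.28   0.018 ]
259 196.5 [0.3991 0.235  0.018 ]
303 196.5 [0.4434 0.2349 0.018 ]
259 239 [0.3984 0.1893 0.018 ]
302 239 [0.4431 0.1892 0.018 ]
259 279 [0.3976 0.1432 0.018 ]
301 279 [0.4428 0.1431 0.018 ]
depth rim 0.012238793301487921 0.011620431436245563 floor 0.011918432513982516 0.009393412328339897
```

Call:
arm_command:
  grip: [0, 0, 0, 0, 0, 0, 0, 0, 0, 0, 0, 0]
  slide:
    - [0.1, -1, 0]
    - [0.1, -1, 0]
    - [0.1, -1, 0]
    - [0.1, -1, 0]
    - [0.1, -1, 0]
    - [0.1, -1, 0]
    - [0.1, -1, 0]
    - [0.1, -1, 0]
    - [0.1, -1, 0]
    - [0.1, -1, 0]
    - [0.1, -1, 0]
    - [0.1, -1, 0]
  roll: [0, 0, 0, 0, 0, 0, 0, 0, 0, 0, 0, 0]

```text
time: 3.4
ee_pos: [0.4412, 0.0128, 0.2347]
orientation: [-3.142, -0.0, 1.572]
ft_force: [0.5, -0.4, 0.3]
gripper_width: 0.0917
finger_force: 0.0
```

Call:
arm_command:
  grip: [0, 0, 0, 0, 0, 0, 0, 0, 0, 0, 0]
  slide:
    - [0.1, -1, 0]
    - [0.1, -1, 0]
    - [0.1, -1, 0]
    - [0.1, -1, 0]
    - [0.1, -1, 0]
    - [0.1, -1, 0]
    - [0.1, -1, 0]
    - [0.1, -1, 0]
    - [0.1, -1, 0]
    - [0, 0, 0]
    - [0, 0, 0]
  roll: [0, 0, 0, 0, 0, 0, 0, 0, 0, 0, 0]

```text
time: 4.5
ee_pos: [0.4595, -0.1667, 0.2346]
orientation: [-3.141, -0.0, 1.57]
ft_force: [-0.4, 0.3, -0.4]
gripper_width: 0.0918
finger_force: 0.0
```

```bash
python3 - <<'E'
from h import *
c=cap('wrist'); np.savez('w2.npz',**c); print(arm.get_state()['ee_pos'])
g=c['pixels'].max(2); P=cloud(c)
m=(g<50).astype(np.uint8); m[262:]=0
n,l,s,ce=cv2.connectedComponentsWithStats(m)
for k in range(1,n):
    if 300<s[k,4]<8000: print(s[k],ce[k].round(1),'depth',P[int(ce[k][1]),int(ce[k][0])].round(4),ray(c,*ce[k],.048).round(4))
save(c,'w2.png')
t=cap('top'); g=t['pixels'].max(2)
for b,n in(((280,220,310,250),'Ja'),((320,214,350,240),'Jb'),((325,187,352,212),'Jc')):
    q,a,_=blob(t,g<60,b); print('top',n,q.round(1),a,ray(t,*q,.048).round(4))
E
```

```text
[ 0.45947145 -0.16625723  0.23451444]
[267 232  33  30 692] [283.4 245.7] depth [ 0.4652 -0.2239  0.0487] [ 0.4656 -0.2248  0.048 ]
top Ja [305.5 239.4] 179 [ 0.4245 -0.1332  0.048 ]
top Jb [334.6 227.5] 704 [ 0.4595 -0.2231  0.048 ]
top Jc [335.9 195.4] 391 [ 0.5583 -0.2294  0.048 ]
```

View pics/w2.png

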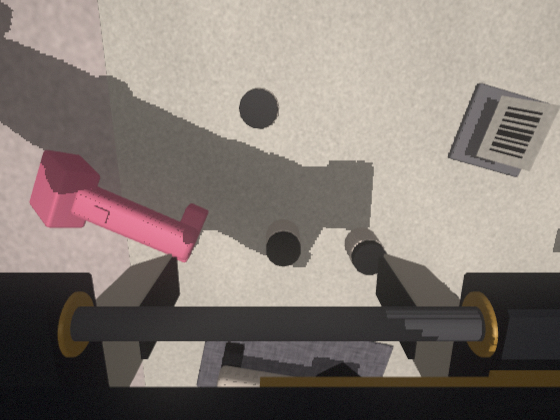

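The wrist view shows lids at about (259,108), (283,247) and (368,257), and the stand label at (518,133). I'll refine the lid circles.

```bash
cat >> h.py <<'E'
def lid(c,u,v,r,h=.048,th=None,R=32):
    g=cv2.medianBlur(c['pixels'].max(2),3); m=np.zeros(g.shape,np.uint8); cv2.circle(m,(int(u),int(v)),R,1,-1)
    th=th or (0.5*(np.median(g[int(v)-4:int(v)+5,int(u)-4:int(u)+5])+70)); mm=((g<th)&(m>0)).astype(np.uint8)
    n,l,s,ce=cv2.connectedComponentsWithStats(mm); k=1+np.argmax(s[1:,4]); cn=cv2.findContours((l==k).astype(np.uint8),0,cv2.CHAIN_APPROX_NONE)[0][0]
    return np.r_[np.array(cv2.minEnclosingCircle(cn)[0]),s[k]],ray(c,*ce[k],h).round(4),ray(c,*cv2.minEnclosingCircle(cn)[0],h).round(4)
E
python3 - <<'E'
from h import *
c=dict(np.load('w2.npz')); g=c['pixels'].max(2)
print(g[108,230:290]); print(g[250,335:400])
for p in((259,108,80),(283,247,None),(368,257,55)): print(*lid(c,p[0],p[1],19,th=p[2]))
# stand label
P=cloud(c)[95:165,492:545].reshape(-1,3)
h=cv2.cvtColor(c['pixels'],cv2.COLOR_RGB2GRAY); m=cv2.morphologyEx((h>135).astype(np.uint8),cv2.MORPH_CLOSE,np.ones((7,7)))
print(h[130,440:559:3])
E
```

```text
[207 205 205 207 207 208 206 208 194  59  71  70  70  71  73  72  70  70
  70  73  72  71  74  75  71  73  70  72  73  72  71  73  72  73  72  74
  71  75  74  74  71  71  73  70  75  74  71  72 118 185 206 205 203 204
 201 207 209 212 213 211]
[206 209 209 208 204 202 204 207 205 205 175 133 102 103 107 118 147 171
  61  51  47  52  51  55  59  59  59  56  56  57  56  56  58  54  57  61
  58  56  58  54  55  58  56  58  57  55  56  57  62 105 164 202 207 207
 204 205 199 194 197 202 203 206 204 204 205]
[ 258.44232178  108.17308044  239.           89.           39.
   39.         1148.        ] [ 0.4432 -0.0975  0.048 ] [ 0.4436 -0.0973  0.048 ]
[282.71679688 248.39511108 267.         232.          33.
  34.         912.        ] [ 0.4652 -0.2276  0.048 ] [ 0.465  -0.2277  0.048 ]
[377.64892578 269.93615723 362.         255.          33.
  33.         547.        ] [ 0.5596 -0.2508  0.048 ] [ 0.5582 -0.2505  0.048 ]
[184 192 197 193 193 193  93  95 115 115 115 108  70  69  70  71 152 152
 155 130  46  87 115 141 123  62  45  47  47  62 108 136 155 151 153 155
 163 190 188 186]
```

Call:
arm_command:
  grip: [0, 0, 0, 0, 0, 0, 0, 0, 0, 0, 0, 0]
  slide:
    - [-0.2, 0.87, -1]
    - [-0.2, 0.87, -1]
    - [-0.2, 0.87, -1]
    - [-0.2, 0.86, -1]
    - [0, 0, -1]
    - [0, 0, -1]
    - [0, 0, -1]
    - [0, 0, -1]
    - [0, 0, -1]
    - [0, 0, -1]
    - [0, 0, -0.53]
    - [0, 0, 0]
  roll: [0, 0, 0, 0, 0, 0, 0, 0, 0, 0, 0, 0]

```text
time: 5.8
ee_pos: [0.4426, -0.0974, 0.0233]
orientation: [-3.139, -0.0, 1.571]
ft_force: [-0.1, -0.3, 0.5]
gripper_width: 0.0918
finger_force: 0.0
```

Call:
arm_command:
  grip: [1, 1, 1, 1, 1, 1]
  slide:
    - [0, 0, 0]
    - [0, 0, 0]
    - [0, 0, 0]
    - [0, 0, 0]
    - [0, 0, 0]
    - [0, 0, 0]
  roll: [0, 0, 0, 0, 0, 0]
  force: 15

```text
time: 6.4
ee_pos: [0.4435, -0.0982, 0.0243]
orientation: [3.141, -0.0, 1.57]
ft_force: [-0.5, -0.5, 0.3]
gripper_width: 0.0482
finger_force: 0.0
```

Call:
arm_command:
  grip: [1, 1, 1, 1, 1, 1, 1, 1, 1, 1, 1, 1]
  slide:
    - [0, 0, 0]
    - [0, 0, 0]
    - [0, 0, 0]
    - [0, 0, 1]
    - [0, 0, 1]
    - [0, 1, 1]
    - [0, 1, 1]
    - [0, 1, 1]
    - [0, 1, 1]
    - [0, 1, 1]
    - [0, 1, 0]
    - [0, 1, 0]
  roll: [0, 0, 0, 0, 0, 0, 0, 0, 0, 0, 0, 0]

```text
time: 7.6
ee_pos: [0.4435, 0.0428, 0.1647]
orientation: [3.14, -0.001, 1.57]
ft_force: [-0.8, -0.8, -1.3]
gripper_width: 0.0355
finger_force: 15.0
```

Call:
arm_command:
  grip: [1, 1, 1, 1, 1, 1, 1, 1, 1, 1, 1, 1]
  slide:
    - [-0.11, 1, 0]
    - [-0.11, 1, 0]
    - [-0.11, 1, 0]
    - [-0.11, 1, 0]
    - [-0.11, 1, 0]
    - [-0.11, 1, 0]
    - [-0.11, 1, 0]
    - [-0.11, 1, 0]
    - [-0.11, 1, 0]
    - [-0.11, 1, 0]
    - [0, 0.6, 0]
    - [0, 0, 0]
  roll: [0, 0, 0, 0, 0, 0, 0, 0, 0, 0, 0, 0]

```text
time: 8.8
ee_pos: [0.4212, 0.2551, 0.1639]
orientation: [3.142, 0.0, 1.572]
ft_force: [-0.1, 0.0, -1.5]
gripper_width: 0.0357
finger_force: 15.0
```

Call:
arm_command:
  grip: [1, 1, 1, 1, 1, 1, 1, 1, 1]
  slide:
    - [0, 0, -1]
    - [0, 0, -1]
    - [0, 0, -1]
    - [0, 0, -1]
    - [0, 0, -1]
    - [0, 0, -0.8]
    - [0, 0, -0.4]
    - [0, 0, -0.3]
    - [0, 0, 0]
  roll: [0, 0, 0, 0, 0, 0, 0, 0, 0]

```text
time: 9.7
ee_pos: [0.4214, 0.2531, 0.0339]
orientation: [-3.141, 0.001, 1.569]
ft_force: [-0.2, -0.2, -1.8]
gripper_width: 0.0355
finger_force: 15.0
```

Call:
arm_command:
  grip: [0.3, 0.2, 0.2, 0.2, 0.2, 0, 0, 0, 0, 0, 0, 0]
  slide:
    - [0, 0, 0]
    - [0, 0, 0]
    - [0, 0, 0]
    - [0, 0, 0.5]
    - [0, 0, 1]
    - [0, 0, 1]
    - [0, 0, 1]
    - [0, -1, 1]
    - [0, -1, 1]
    - [0, -1, 1]
    - [0, -1, 1]
    - [0, -1, 0.5]
  roll: [0, 0, 0, 0, 0, 0, 0, 0, 0, 0, 0, 0]

```text
time: 10.9
ee_pos: [0.422, 0.1529, 0.1962]
orientation: [3.14, -0.002, 1.57]
ft_force: [0.3, -0.3, 0.4]
gripper_width: 0.0914
finger_force: 0.0
```

```bash
python3 - <<'E'
from h import *
c=cap('wrist'); np.savez('w3.npz',**c); save(c,'w3.png'); print(arm.get_state()['ee_pos'])
t=cap('top')
for b in((330,226),(338,199)): print(*lid(t,b[0],b[1],6,th=60,R=14))
E
```

```text
[0.42225378 0.14951574 0.19678481]
[336.04544067 226.04545593 331.         222.          11.
  10.          80.        ] [ 0.464  -0.2272  0.048 ] [ 0.4639 -0.2275  0.048 ]
[338.  198.5 333.  194.   11.   10.   80. ] [ 0.5482 -0.2363  0.048 ] [ 0.5487 -0.2357  0.048 ]
```

View pics/w3.png

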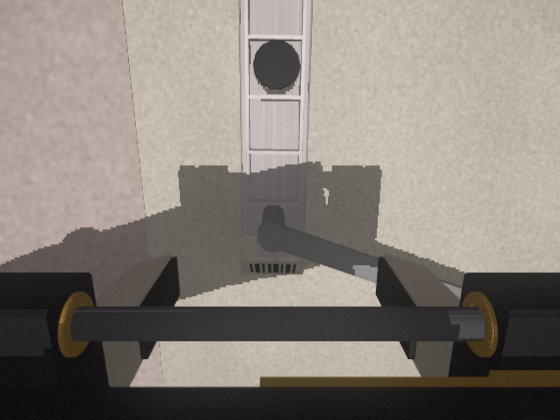

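The wrist view shows the first jar centred in the second compartment, at (276,65), and the other jars haven't moved. Going for jar b next.

Call:
arm_command:
  grip: [0.35, 0.35, 0.35, 0.35, 0.35, 0.35, 0.35, 0.35, 0.35, 0.35, 0.35, 0.35]
  slide:
    - [0.18, -1, 0]
    - [0.18, -1, 0]
    - [0.18, -1, 0]
    - [0.18, -1, 0]
    - [0.18, -1, 0]
    - [0.18, -1, 0]
    - [0.18, -1, 0]
    - [0.18, -1, 0]
    - [0.18, -1, 0]
    - [0.18, -1, 0]
    - [0.18, -1, 0]
    - [0.18, -1, 0]
  roll: [0, 0, 0, 0, 0, 0, 0, 0, 0, 0, 0, 0]

```text
time: 12.2
ee_pos: [0.4645, -0.0865, 0.1937]
orientation: [-3.141, -0.0, 1.57]
ft_force: [0.7, -0.0, 0.0]
gripper_width: 0.0596
finger_force: 0.0
```

Call:
arm_command:
  grip: [0.35, 0.35, 0.35, 0.35, 0.35, 0.35, 0.35, 0.35, 0.35, 0.35, 0.35]
  slide:
    - [0, -1, 0]
    - [0, -1, -1]
    - [0, -1, -1]
    - [0, -1, -1]
    - [0, -1, -1]
    - [0, -1, -1]
    - [0, -0.8, -1]
    - [0, 0, -1]
    - [0, 0, -1]
    - [0, 0, -0.6]
    - [0, 0, 0]
  roll: [0, 0, 0, 0, 0, 0, 0, 0, 0, 0, 0]

```text
time: 13.3
ee_pos: [0.4635, -0.2215, 0.0206]
orientation: [-3.139, -0.001, 1.57]
ft_force: [0.2, -0.0, 0.7]
gripper_width: 0.0598
finger_force: 0.0
```

Call:
arm_command:
  grip: [0.35, 1, 1, 1, 1, 1, 1, 1, 1, 1, 1, 1]
  slide:
    - [0.05, -0.3, 0.15]
    - [0, 0, 0]
    - [0, 0, 0]
    - [0, 0, 0]
    - [0, 0, 0]
    - [0, 0, 0]
    - [0, 0, 1]
    - [0, 0, 1]
    - [0, 0, 1]
    - [0, 1, 1]
    - [0, 1, 1]
    - [0, 1, 1]
  roll: [0, 0, 0, 0, 0, 0, 0, 0, 0, 0, 0, 0]

```text
time: 14.5
ee_pos: [0.4652, -0.1675, 0.1457]
orientation: [-3.141, -0.0, 1.569]
ft_force: [1.0, 0.4, 0.0]
gripper_width: 0.0357
finger_force: 15.0
```

Call:
arm_command:
  grip: [1, 1, 1, 1, 1, 1, 1, 1, 1, 1, 1, 1]
  slide:
    - [-0.18, 1, 1]
    - [-0.18, 1, 0]
    - [-0.18, 1, 0]
    - [-0.18, 1, 0]
    - [-0.18, 1, 0]
    - [-0.18, 1, 0]
    - [-0.18, 1, 0]
    - [-0.18, 1, 0]
    - [-0.18, 1, 0]
    - [-0.18, 1, 0]
    - [-0.18, 1, 0]
    - [-0.18, 1, 0]
  roll: [0, 0, 0, 0, 0, 0, 0, 0, 0, 0, 0, 0]

```text
time: 15.7
ee_pos: [0.4219, 0.0726, 0.1651]
orientation: [-3.141, -0.0, 1.57]
ft_force: [0.1, -0.8, -0.7]
gripper_width: 0.0356
finger_force: 15.0
```

Call:
arm_command:
  grip: [1, 1, 1, 1, 1, 1, 1, 1, 1, 1, 1, 1]
  slide:
    - [0, 1, 0]
    - [0, 1, 0]
    - [0, 1, 0]
    - [0, 1, 0]
    - [0, 1, 0]
    - [0, 1, 0]
    - [0, 1, 0]
    - [0, 1, 0]
    - [0, 1, 0]
    - [0, 1, 0]
    - [0, 1, 0]
    - [0, 0.4, 0]
  roll: [0, 0, 0, 0, 0, 0, 0, 0, 0, 0, 0, 0]

```text
time: 16.9
ee_pos: [0.4221, 0.3025, 0.165]
orientation: [3.141, -0.0, 1.572]
ft_force: [-0.3, 1.1, -0.2]
gripper_width: 0.0352
finger_force: 15.0
```

Call:
arm_command:
  grip: [1, 1, 1, 1, 1, 1, 1, 1, 1]
  slide:
    - [-0.05, -0.07, -1]
    - [0, 0, -1]
    - [0, 0, -1]
    - [0, 0, -1]
    - [0, 0, -1]
    - [0, 0, -0.8]
    - [0, 0, -0.4]
    - [0, 0, -0.3]
    - [0, 0, 0]
  roll: [0, 0, 0, 0, 0, 0, 0, 0, 0]

```text
time: 17.8
ee_pos: [0.422, 0.2998, 0.0354]
orientation: [3.141, -0.002, 1.57]
ft_force: [-0.7, 2.7, 2.4]
gripper_width: 0.0359
finger_force: 15.0
```

Call:
arm_command:
  grip: [0.3, 0.2, 0.2, 0.2, 0.2, 0, 0, 0, 0, 0, 0, 0]
  slide:
    - [0, 0, 0]
    - [0, 0, 0]
    - [0, 0, 0]
    - [0, 0, 0.5]
    - [0, 0, 1]
    - [0, 0, 1]
    - [0, 0, 1]
    - [0, -1, 1]
    - [0, -1, 1]
    - [0, -1, 1]
    - [0, -1, 1]
    - [0, -1, 0.5]
  roll: [0, 0, 0, 0, 0, 0, 0, 0, 0, 0, 0, 0]

```text
time: 19.0
ee_pos: [0.4219, 0.1974, 0.1972]
orientation: [3.14, -0.001, 1.569]
ft_force: [0.3, -0.4, -0.6]
gripper_width: 0.0917
finger_force: 0.0
```

```bash
python3 - <<'E'
from h import *
c=cap('wrist'); save(c,'w4.png',(150,0,420,240,2)); print(arm.get_state()['ee_pos'])
t=cap('top')
print(*lid(t,338,199,6,th=60,R=14))
E
```

```text
[0.42236799 0.19394706 0.19801457]
[338.34616089 198.65383911 334.         194.          10.
  10.          78.        ] [ 0.5483 -0.2367  0.048 ] [ 0.5482 -0.2368  0.048 ]
```

View pics/w4.png

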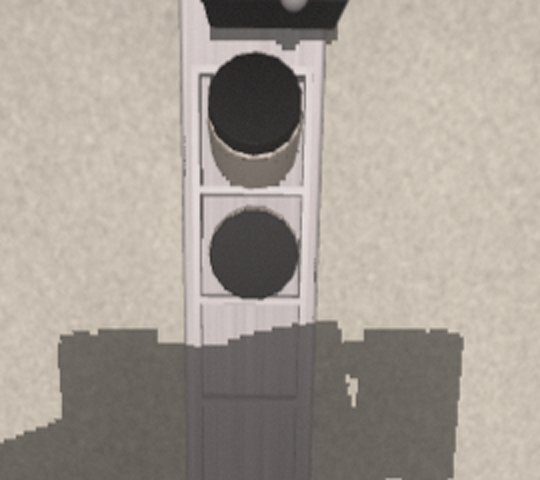

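The wrist crop shows both jars seated: lid a at (254,252), lid b at (255,103) with its lower side visible. I'll check jar b's tilt numerically.

```bash
python3 - <<'E'
from h import *
c=cap('wrist'); print('lid b',lid(c,277,51,22,h=.056,th=60,R=34)[1:]); print('lid a',lid(c,277,126,22,h=.056,th=62,R=30)[1:])
print('base near edge z.008',ray(c,278,93.5,.008),'divider',ray(c,278,95,.018))
P=cloud(c); print('lid depth',P[45:58,270:284].reshape(-1,3).mean(0), P[120:132,270:284].reshape(-1,3).mean(0))
E
```

```text
lid b (array([0.4224, 0.3073, 0.056 ]), array([0.4227, 0.3072, 0.056 ]))Traceback (most recent call last):
  File "<stdin>", line 2, in <module>
  File "h.py", line 27, in lid
    n,l,s,ce=cv2.connectedComponentsWithStats(mm); k=1+np.argmax(s[1:,4]); cn=cv2.findContours((l==k).astype(np.uint8),0,cv2.CHAIN_APPROX_NONE)[0][0]
                                                       ~~~~~~~~~^^^^^^^^^
    return _wrapfunc(a, 'argmax', axis=axis, out=out, **kwds)
    return bound(*args, **kwds)
ValueError: attempt to get argmax of an empty sequence
```

```bash
python3 - <<'E'
from h import *
c=cap('wrist'); np.savez('w4.npz',**c); P=cloud(c); g=c['pixels'].max(2)
print(arm.get_state()['ee_pos']); print(g[20:100,277])
for v in range(28,100,4): print(v,P[v,272:283].mean(0).round(4))
print('base near',ray(c,278,93.5,.008),'divider',ray(c,278,95,.018), 'a',P[120:132,270:284].reshape(-1,3).mean(0))
E
```

```text
[0.421372   0.19842955 0.195662  ]
[180 212 211 211 210 163  84  41  41  45  41  43  44  45  42  43  44  46
  44  48  45  43  47  47  44  47  46  51  47  47  48  47  48  46  47  50
  50  51  51  50  50  51  53  51  53  48  53  53  55  54  54  53  52  49
  47  45  46  78 179 161 117 124 123 124 123 121 121 121 120 119 120 122
 121 120 176 219 224 169 173 203]
28 [0.4225 0.3227 0.0548]
32 [0.4225 0.32   0.0557]
36 [0.4225 0.3173 0.0563]
40 [0.4225 0.3146 0.0571]
44 [0.4225 0.3119 0.0583]
48 [0.4225 0.3092 0.0588]
52 [0.4225 0.3065 0.0597]
56 [0.4224 0.3037 0.061 ]
60 [0.4224 0.3011 0.0617]
64 [0.4224 0.2983 0.0627]
68 [0.4224 0.2957 0.0633]
72 [0.4224 0.293  0.0636]
76 [0.4224 0.2907 0.0557]
80 [0.4224 0.2882 0.051 ]
84 [0.4224 0.2857 0.0434]
88 [0.4224 0.283  0.0345]
92 [0.4224 0.2801 0.0254]
96 [0.4224 0.277  0.0182]
base near [0.42323453 0.27913966 0.008     ] divider [0.42319806 0.27783003 0.018     ] a [0.42186463 0.25570115 0.05790397]
```

Jar b's lid slopes about 0.29 rad: its edge sits on the divider. I'll regrip it by the lid, lift it slightly, shift it +7 mm in y and set it down.

Call:
arm_command:
  grip: [0.2, 0.2, 0.2, 0.2, 0.2, 0.2, 0.2, 0.2, 0.2, 0.2]
  slide:
    - [0, 1, -1]
    - [0, 1, -1]
    - [0, 1, -1]
    - [0, 1, -1]
    - [0, 1, -1]
    - [0, 0.2, -1]
    - [0, 0, -1]
    - [0, 0, -0.6]
    - [0, 0, 0]
    - [0, 0, 0]
  roll: [0, 0, 0, 0, 0, 0, 0, 0, 0, 0]

```text
time: 20.2
ee_pos: [0.4214, 0.3024, 0.0433]
orientation: [-3.141, 0.0, 1.57]
ft_force: [-0.5, -0.2, 0.7]
gripper_width: 0.0736
finger_force: 0.0
```

Call:
arm_command:
  grip: [1, 1, 1, 1, 1, 1, 1, 1, 1, 1, 1, 1]
  slide:
    - [0, 0, 0]
    - [0, 0, 0]
    - [0, 0, 0]
    - [0, 0, 0]
    - [0, 0, 0]
    - [0, 0, 0]
    - [0, 0, 0.4]
    - [0, 0.35, 0]
    - [0, 0, -0.2]
    - [0, 0, -0.2]
    - [0, 0, 0]
    - [0, 0, 0]
  roll: [0, 0, 0, 0, 0, 0, 0, 0, 0, 0, 0, 0]
  force: 8

```text
time: 21.4
ee_pos: [0.4213, 0.3092, 0.0429]
orientation: [-3.141, 0.0, 1.57]
ft_force: [0.1, 0.2, -0.3]
gripper_width: 0.0358
finger_force: 8.0
```

Call:
arm_command:
  grip: [0.3, 0.2, 0.2, 0.2, 0.2, 0.2, 0.2, 0, 0, 0, 0, 0]
  slide:
    - [0, 0, 0]
    - [0, 0, 0]
    - [0, 0, 0]
    - [0, 0, 0]
    - [0, 0, 1]
    - [0, 0, 1]
    - [0, 0, 1]
    - [0, -1, 1]
    - [0, -1, 1]
    - [0, -1, 1]
    - [0, -1, 1]
    - [0, -1, 0.5]
  roll: [0, 0, 0, 0, 0, 0, 0, 0, 0, 0, 0, 0]

```text
time: 22.6
ee_pos: [0.4219, 0.2087, 0.1946]
orientation: [3.14, -0.001, 1.57]
ft_force: [0.2, 0.7, 0.4]
gripper_width: 0.0919
finger_force: 0.0
```

```bash
python3 - <<'E'
from h import *
c=cap('wrist'); c=cap('wrist');np.savez('w5.npz',**c); P=cloud(c); g=c['pixels'].max(2); 
print(arm.get_state()['ee_pos']); print(g[10:150,277])
for v in range(20,150,6): print(v,P[v,272:283].mean(0).round(4))
E
```

```text
[0.42213387 0.2070447  0.19457497]
[ 58  57  45  43  41  40  45  41  41  43  42  44  45  42  73 100 106 107
 107 105 180 213 213 214 213 213 213 214 212 212 212 213 211 220 225 224
 225 157  57  65  63  66  64  69  67  66  66  67  69  68  68  65  65  69
  66  67  67  69  71  70  69  72  72  68  68  69  70  71  69  69  68  68
  69  68  69  67  70  70  71  69  67  66  68  71  67  68  61  93 107 106
 174 202 191 209 224 226 196 190 201 200 202 201 163 120 144 112  64  65
  71  72  70  71  69  71  69  68  70  71  70  69  67  67  70  70  70  67
  65  67  66  66  67  64  66  68  63  66  64  63  64  63]
20 [0.4235 0.3407 0.0248]
26 [0.4235 0.3394 0.0078]
32 [0.4235 0.3348 0.0085]
38 [0.4235 0.3303 0.0083]
44 [0.4236 0.3208 0.0477]
50 [0.4233 0.3158 0.0562]
56 [0.4233 0.3119 0.0559]
62 [0.4233 0.3078 0.0561]
68 [0.4233 0.3038 0.0561]
74 [0.4232 0.2997 0.0561]
80 [0.4232 0.2956 0.0565]
86 [0.4232 0.2915 0.056 ]
92 [0.4232 0.2873 0.0562]
98 [0.4232 0.2831 0.0081]
104 [0.4232 0.2783 0.0179]
110 [0.4232 0.2732 0.0077]
116 [0.4231 0.2702 0.0556]
122 [0.4231 0.2659 0.0559]
128 [0.423  0.2615 0.0558]
134 [0.423  0.257  0.0561]
140 [0.423  0.2526 0.0562]
146 [0.423  0.248  0.0562]
```

Call:
arm_command:
  grip: [0.2, 0.2, 0.2, 0.2, 0.2, 0.2, 0.2, 0.2, 0.2, 0.2, 0.2, 0.2]
  slide:
    - [0.3, -1, 0]
    - [0.3, -1, 0]
    - [0.3, -1, 0]
    - [0.3, -1, 0]
    - [0.3, -1, 0]
    - [0.3, -1, 0]
    - [0.3, -1, 0]
    - [0.3, -1, 0]
    - [0.3, -1, 0]
    - [0.3, -1, 0]
    - [0.3, -1, 0]
    - [0.3, -1, 0]
  roll: [0, 0, 0, 0, 0, 0, 0, 0, 0, 0, 0, 0]

```text
time: 23.9
ee_pos: [0.4936, -0.0307, 0.1926]
orientation: [-3.141, -0.0, 1.57]
ft_force: [0.8, 0.5, 0.4]
gripper_width: 0.0735
finger_force: 0.0
```

Call:
arm_command:
  grip: [0.2, 0.2, 0.2, 0.2, 0.2, 0.2, 0.2, 0.2, 0.2]
  slide:
    - [0.4, -1, 0]
    - [0.4, -1, 0]
    - [0.4, -1, 0]
    - [0.4, -1, 0]
    - [0.4, -1, 0]
    - [0.4, -1, 0]
    - [0.35, -1, 0]
    - [0, -0.4, 0]
    - [0, 0, 0]
  roll: [0, 0, 0, 0, 0, 0, 0, 0, 0]

```text
time: 24.8
ee_pos: [0.548, -0.1794, 0.1926]
orientation: [-3.141, 0.0, 1.568]
ft_force: [-0.9, 0.4, 1.1]
gripper_width: 0.0739
finger_force: 0.0
```

```bash
python3 - <<'E'
from h import *
for i in range(3):
    c=cap('wrist'); g=c['pixels'].max(2); P=cloud(c)
    m=((P[...,2]>.042)&(P[...,2]<.056)&(abs(P[...,0]-.549)<.04)&(abs(P[...,1]+.2375)<.04)).astype(np.uint8); m[270:]=0
    n,l,s,ce=cv2.connectedComponentsWithStats(m); k=1+np.argmax(s[1:,4]); q=P[l==k]
    print(arm.get_state()['ee_pos'].round(4),s[k],ray(c,*ce[k],.048).round(4),q.min(0).round(4),q.max(0).round(4))
np.savez('w6.npz',**c); save(c,'w6.png')
E
```

```text
[ 0.548  -0.1782  0.1926] [260 245  40  25 814] [ 0.5499 -0.2325  0.048 ] [ 0.5331 -0.2426  0.042 ] [ 0.5667 -0.2217  0.0504]
[ 0.5481 -0.1775  0.1927] [260 246  40  24 755] [ 0.5499 -0.2319  0.048 ] [ 0.5331 -0.2415  0.0421] [ 0.5669 -0.2217  0.05  ]
[ 0.5482 -0.1772  0.1928] [260 247  39  23 721] [ 0.5498 -0.2315  0.048 ] [ 0.5333 -0.2406  0.0421] [ 0.5662 -0.2216  0.0503]
```

Call:
arm_command:
  grip: [0.2, 0.2, 0.2, 0.2, 0.2, 0.2, 0.2, 0.2, 0.2, 0.2, 0.2]
  slide:
    - [0.05, -1, -1]
    - [0.05, -1, -1]
    - [0, -1, -1]
    - [0, 0, -1]
    - [0, 0, -1]
    - [0, 0, -1]
    - [0, 0, -1]
    - [0, 0, -1]
    - [0, 0, -0.4]
    - [0, 0, 0]
    - [0, 0, 0]
  roll: [0, 0, 0, 0, 0, 0, 0, 0, 0, 0, 0]

```text
time: 26.05
ee_pos: [0.5508, -0.2384, 0.0258]
orientation: [3.141, 0.0, 1.57]
ft_force: [-0.4, 0.3, 0.3]
gripper_width: 0.0733
finger_force: 0.0
```

Call:
arm_command:
  grip: [1, 1, 1, 1, 1, 1, 1, 1, 1, 1, 1, 1]
  slide:
    - [0, 0, 0]
    - [0, 0, 0]
    - [0, 0, 0]
    - [0, 0, 0]
    - [0, 0, 0]
    - [0, 0, 0]
    - [0, 0, 0]
    - [0, 0, 1]
    - [0, 0, 1]
    - [0, 0, 1]
    - [0, 0, 1]
    - [0, 0, 1]
  roll: [0, 0, 0, 0, 0, 0, 0, 0, 0, 0, 0, 0]
  force: 15

```text
time: 27.25
ee_pos: [0.5501, -0.2386, 0.1258]
orientation: [-3.141, -0.0, 1.57]
ft_force: [0.3, -0.0, -1.0]
gripper_width: 0.0353
finger_force: 15.0
```

Call:
arm_command:
  grip: [1, 1, 1, 1, 1, 1, 1, 1, 1, 1, 1, 1]
  slide:
    - [-0.3, 1, 1]
    - [-0.3, 1, 1]
    - [-0.3, 1, 0]
    - [-0.3, 1, 0]
    - [-0.3, 1, 0]
    - [-0.3, 1, 0]
    - [-0.3, 1, 0]
    - [-0.3, 1, 0]
    - [-0.3, 1, 0]
    - [-0.3, 1, 0]
    - [-0.3, 1, 0]
    - [-0.3, 1, 0]
  roll: [0, 0, 0, 0, 0, 0, 0, 0, 0, 0, 0, 0]

```text
time: 28.45
ee_pos: [0.4779, 0.0021, 0.1651]
orientation: [-3.141, -0.0, 1.569]
ft_force: [-0.2, 1.2, -0.9]
gripper_width: 0.0354
finger_force: 15.0
```

Call:
arm_command:
  grip: [1, 1, 1, 1, 1, 1, 1, 1, 1, 1, 1, 1]
  slide:
    - [-0.29, 1, 0]
    - [-0.29, 1, 0]
    - [-0.29, 1, 0]
    - [-0.29, 1, 0]
    - [-0.29, 1, 0]
    - [-0.29, 1, 0]
    - [-0.29, 1, 0]
    - [-0.29, 1, 0]
    - [-0.29, 1, 0]
    - [-0.29, 1, 0]
    - [0, 0.4, 0]
    - [0, 0, 0]
  roll: [0, 0, 0, 0, 0, 0, 0, 0, 0, 0, 0, 0]

```text
time: 29.65
ee_pos: [0.4204, 0.2101, 0.1651]
orientation: [3.141, 0.0, 1.572]
ft_force: [-0.6, -0.8, -0.6]
gripper_width: 0.0357
finger_force: 15.0
```

Call:
arm_command:
  grip: [1, 1]
  slide:
    - [0, 0, 0]
    - [0, 0, 0]
  roll: [0, 0]

```text
time: 29.85
ee_pos: [0.4207, 0.2081, 0.1652]
orientation: [3.142, 0.0, 1.568]
ft_force: [-0.3, -0.8, -0.8]
gripper_width: 0.0359
finger_force: 15.0
```

Call:
arm_command:
  grip: [1, 1, 1, 1, 1, 1, 1, 1, 1, 1]
  slide:
    - [0, 0, -1]
    - [0, 0, -1]
    - [0, 0, -1]
    - [0, 0, -1]
    - [0, 0, -1]
    - [0, 0, -0.8]
    - [0, 0, -0.4]
    - [0, 0, -0.3]
    - [0, 0, 0]
    - [0, 0, 0]
  roll: [0, 0, 0, 0, 0, 0, 0, 0, 0, 0]

```text
time: 30.85
ee_pos: [0.4208, 0.2093, 0.0356]
orientation: [3.141, -0.0, 1.569]
ft_force: [-0.7, 0.3, 0.1]
gripper_width: 0.0359
finger_force: 15.0
```

Call:
arm_command:
  grip: [0.3, 0.2, 0.2, 0.2, 0.2, 0.2, 0.2, 0.2, 0.2, 0.2, 0.2, 0.2]
  slide:
    - [0, 0, 0]
    - [0, 0, 0]
    - [0, 0, 0]
    - [0, 0, 0.5]
    - [0, 0, 1]
    - [0, 0, 1]
    - [0, 0, 1]
    - [0, -1, 1]
    - [0, -1, 1]
    - [0, -1, 1]
    - [0, -1, 1]
    - [0, 0, 0.5]
  roll: [0, 0, 0, 0, 0, 0, 0, 0, 0, 0, 0, 0]

```text
time: 32.05
ee_pos: [0.4208, 0.1267, 0.1972]
orientation: [3.14, -0.001, 1.566]
ft_force: [-0.4, 0.0, 0.4]
gripper_width: 0.0736
finger_force: 0.0
```

```bash
python3 - <<'E'
from h import *
c=cap('wrist'); np.savez('w7.npz',**c); P=cloud(c); print(arm.get_state()['ee_pos'])
lidm=((P[...,2]>.052)&(P[...,2]<.0625)&(abs(P[...,0]-.422)<.03)&(P[...,1]>.17)).astype(np.uint8); lidm[262:]=0
n,l,s,ce=cv2.connectedComponentsWithStats(lidm)
for k in range(1,n):
    if s[k,4]>150:
        q=P[l==k]; A=np.c_[q[:,:2]-q[:,:2].mean(0),np.ones(len(q))]; f=np.linalg.lstsq(A,q[:,2],rcond=None)[0]; print(s[k],q.mean(0).round(4),'slope',f[:2].round(3),q.min(0).round(4),q.max(0).round(4))
save(c,'w7.png')
E
```

```text
[0.42136691 0.12846336 0.19783148]
[ 254    0   48   51 1942] [0.4221 0.254  0.0561] slope [-0.001  0.006] [0.4056 0.2374 0.0521] [0.4388 0.2697 0.0585]
[ 254   68   46   47 1683] [0.4213 0.2094 0.0561] slope [ 0.001 -0.   ] [0.4046 0.1931 0.054 ] [0.4379 0.2254 0.0585]
```

Lid slopes are about 0 and all jars are seated. Next I'll hover over the keeper knob with the jaws closing along the tangent.

Call:
arm_command:
  grip: [0.4, 0.5, 0.5, 0.5, 0.5, 0.5, 0.5, 0.5, 0.5, 0.5, 0.5, 0.5]
  slide:
    - [0.83, -0.33, 0]
    - [0.83, -0.33, 0]
    - [0.83, -0.33, 0]
    - [0.83, -0.33, 0]
    - [0.83, -0.33, 0]
    - [0.83, -0.33, 0]
    - [0.83, -0.33, 0]
    - [0.83, -0.33, 0]
    - [0.83, -0.33, 0]
    - [0.83, -0.33, 0]
    - [0.83, -0.33, 0]
    - [0.83, -0.33, 0]
  roll: [-1, -1, -1, -1, -1, -1, -1, -1, -1, -1, -1, -1]

```text
time: 33.3
ee_pos: [0.6201, 0.0513, 0.1943]
orientation: [3.141, 0.001, -0.235]
ft_force: [-0.4, 0.6, 0.7]
gripper_width: 0.0458
finger_force: 0.0
```

Call:
arm_command:
  grip: [0.5, 0.5, 0.5]
  slide:
    - [0, 0, 0]
    - [0, 0, 0]
    - [0, 0, 0]
  roll: [-0.9, 0, 0]

```text
time: 33.6
ee_pos: [0.6192, 0.0509, 0.1945]
orientation: [3.141, 0.001, -0.361]
ft_force: [0.3, 0.8, -0.0]
gripper_width: 0.0459
finger_force: 0.0
```

```bash
python3 - <<'E'
from h import *
for i in range(2):
    c=cap('wrist'); P=cloud(c); s=arm.get_state(); print(s['ee_pos'].round(4),s['orientation'].round(3))
m=((P[...,2]>.095)&(P[...,2]<.118)&(np.hypot(P[...,0]-.62,P[...,1]-.05)<.03)).astype(np.uint8)
n,l,st,ce=cv2.connectedComponentsWithStats(m)
for k in range(1,n):
    if st[k,4]>60: print(st[k],ce[k],P[l==k].mean(0).round(4),ray(c,*ce[k],.107).round(4))
save(c,'w8.png'); np.savez('w8.npz',**c)
# label from w7
c=dict(np.load('w7.npz')); P=cloud(c); g=c['pixels'].max(2)
m=(P[...,1]<.115)&(P[...,1]>.05)&(abs(P[...,0]-.419)<.022)&(P[...,2]>.022)&(P[...,2]<.06); m[265:]=0
q=P[m]; mu=q.mean(0); nn=np.linalg.svd(q-mu)[2][2]; nn*=np.sign(nn[2]); print('label pts',len(q),mu.round(4),nn.round(3),q.min(0).round(3),q.max(0).round(3))
T=dict(np.load('top0.npz')); print('bigbottle top',ray(T,130,150,.15),ray(T,137,156,.1))
E
```

```text
[0.6192 0.0509 0.1947] [ 3.141e+00  1.000e-03 -3.610e-01]
[0.6193 0.0509 0.195 ] [-3.141e+00  1.000e-03 -3.610e-01]
[262 204  24  27 495] [273.17979798 217.62424242] [0.6225 0.0521 0.1057] [0.6229 0.0519 0.107 ]
label pts 1370 [0.4184 0.093  0.0428] [-0.114 -0.759  0.641] [0.397 0.072 0.022] [0.441 0.114 0.06 ]
bigbottle top [0.68560936 0.37341177 0.15      ] [0.67856873 0.36898309 0.1       ]
```

View pics/w8.png

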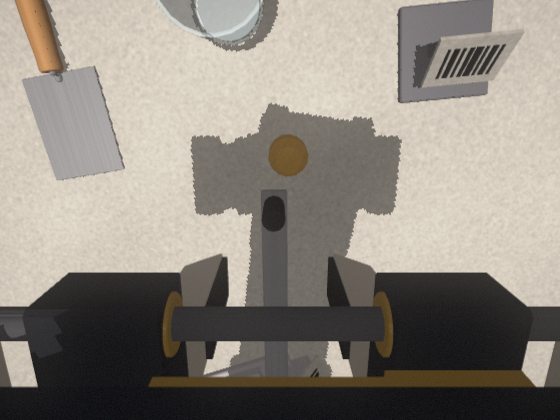

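The wrist view shows the knob at (273,218), directly below the jaws, and the weight at (288,155) beyond it. Next: descend, grip the knob and compute the arc steps.

Call:
arm_command:
  grip: [0.5, 0.5, 0.5, 0.5, 0.5, 0.5, 1, 1, 1, 1, 1, 1]
  slide:
    - [0.15, 0.05, -1]
    - [0, 0, -1]
    - [0, 0, -1]
    - [0, 0, -1]
    - [0, 0, -1]
    - [0, 0, 0]
    - [0, 0, 0]
    - [0, 0, 0]
    - [0, 0, 0]
    - [0, 0, 0]
    - [0, 0, 0]
    - [0, 0, 0]
  roll: [0, 0, 0, 0, 0, 0, 0, 0, 0, 0, 0, 0]
  force: 10

```text
time: 34.9
ee_pos: [0.6229, 0.0513, 0.0957]
orientation: [-3.141, -0.001, -0.365]
ft_force: [0.4, 0.4, 3.0]
gripper_width: 0.0151
finger_force: 10.0
```

```bash
python3 - <<'E'
import numpy as np
h=np.array([.4195,.126]); th=np.linspace(1.92,0,25); p=h+.2155*np.c_[np.sin(th),np.cos(th)]
d=np.diff(p,axis=0)/.02; print(d.round(2).tolist()); print(p[[0,12,24]])
E
```

```text
[[0.26, 0.82], [0.2, 0.84], [0.13, 0.85], [0.06, 0.86], [-0.01, 0.86], [-0.08, 0.86], [-0.15, 0.85], [-0.21, 0.83], [-0.28, 0.82], [-0.34, 0.79], [-0.41, 0.76], [-0.47, 0.73], [-0.52, 0.69], [-0.58, 0.64], [-0.62, 0.59], [-0.67, 0.54], [-0.71, 0.49], [-0.75, 0.43], [-0.78, 0.37], [-0.81, 0.3], [-0.83, 0.24], [-0.84, 0.17], [-0.86, 0.1], [-0.86, 0.03]]
[[0.6219936  0.05226675]
 [0.59603578 0.24959356]
 [0.4195     0.3415    ]]
```

Call:
arm_command:
  grip: [1, 1, 1, 1, 1, 1, 1, 1, 1, 1, 1, 1]
  slide:
    - [0.26, 0.82, 0]
    - [0.2, 0.84, 0]
    - [0.13, 0.85, 0]
    - [0.06, 0.86, 0]
    - [-0.01, 0.86, 0]
    - [-0.08, 0.86, 0]
    - [-0.15, 0.85, 0]
    - [-0.21, 0.83, 0]
    - [-0.28, 0.82, 0]
    - [-0.34, 0.79, 0]
    - [-0.41, 0.76, 0]
    - [-0.47, 0.73, 0]
  roll: [0.53, 0.53, 0.53, 0.53, 0.53, 0.53, 0.53, 0.53, 0.53, 0.53, 0.53, 0.53]

```text
time: 36.1
ee_pos: [0.5984, 0.2503, 0.0959]
orientation: [3.14, -0.005, 0.593]
ft_force: [5.9, 3.1, -1.6]
gripper_width: 0.0156
finger_force: 10.0
```

Call:
arm_command:
  grip: [1, 1, 1, 1, 1, 1, 1, 1, 1, 1, 1, 1]
  slide:
    - [-0.52, 0.69, 0]
    - [-0.58, 0.64, 0]
    - [-0.62, 0.59, 0]
    - [-0.67, 0.54, 0]
    - [-0.71, 0.49, 0]
    - [-0.75, 0.43, 0]
    - [-0.78, 0.37, 0]
    - [-0.81, 0.3, 0]
    - [-0.83, 0.24, 0]
    - [-0.84, 0.17, 0]
    - [-0.86, 0.1, 0]
    - [-0.86, 0.03, 0]
  roll: [0.53, 0.53, 0.53, 0.53, 0.53, 0.53, 0.53, 0.53, 0.53, 0.53, 0.53, 0.53]

```text
time: 37.3
ee_pos: [0.4204, 0.3447, 0.096]
orientation: [3.138, -0.006, 1.549]
ft_force: [19.0, 9.4, -6.1]
gripper_width: 0.0162
finger_force: 12.3
```

Call:
arm_command:
  grip: [1, 1, 1]
  slide:
    - [0, 0, 0]
    - [0, 0, 0]
    - [0, 0, 0]
  roll: [0.05, 0, 0]

```text
time: 37.6
ee_pos: [0.4213, 0.3442, 0.0962]
orientation: [3.138, -0.005, 1.552]
ft_force: [3.5, 10.3, -1.2]
gripper_width: 0.0155
finger_force: 10.0
```

Call:
arm_command:
  grip: [1, 1, 1, 1]
  slide:
    - [-0.1, -0.05, 0]
    - [-0.1, 0, 0]
    - [0, 0, 0]
    - [0, 0, 0]
  roll: [0, 0, 0, 0]

```text
time: 38.0
ee_pos: [0.421, 0.3432, 0.0969]
orientation: [3.131, -0.007, 1.551]
ft_force: [14.0, 11.2, -7.0]
gripper_width: 0.0161
finger_force: 10.0
```

Call:
arm_command:
  grip: [0.6, 0.5, 0.5, 0.5, 0.4, 0.4, 0.4, 0.4, 0.4, 0.4, 0.4, 0.4]
  slide:
    - [0, 0, 0]
    - [0, 0, 0]
    - [0, 0, 0]
    - [0, 0, 0.5]
    - [0, 0, 1]
    - [0, 0, 1]
    - [0, 0, 1]
    - [0, -1, 1]
    - [0, -1, 1]
    - [0, -1, 0]
    - [0, -1, 0]
    - [0, -1, 0]
  roll: [0, 0, 0, 0, 0, 0, 0, 0, 0, 0, 0, 0]

```text
time: 39.2
ee_pos: [0.4153, 0.2377, 0.2046]
orientation: [-3.141, 0.001, 1.55]
ft_force: [0.2, 0.0, -0.5]
gripper_width: 0.055
finger_force: 0.0
```

```bash
python3 - <<'E'
from h import *
c=cap('wrist'); save(c,'w9.png'); np.savez('w9.npz',**c); P=cloud(c); print(arm.get_state()['ee_pos'])
m=((P[...,2]>.06)&(P[...,2]<.073)&(abs(P[...,0]-.42)<.03)).astype(np.uint8); m[265:]=0
n,l,s,ce=cv2.connectedComponentsWithStats(m)
for k in range(1,n):
    if s[k,4]>300:
        q=P[l==k]; f=np.polyfit(q[:,1],q[:,0],1); print(s[k],q.min(0),q.max(0),'bar angle',f)
E
```

```text
[0.41539703 0.2339062  0.20452046]
[ 258   36   52  229 5352] [0.40376553 0.18192798 0.06005165] [0.44073395 0.35782948 0.07273682] bar angle [0.02175978 0.41516691]
```

View pics/w9.png

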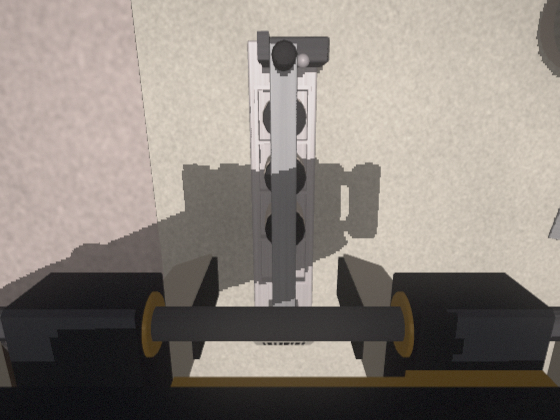

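The wrist view shows the keeper bar shut along the carrier above the three lids, with the knob at (285,55) in the catch. Now to the scanner.

Call:
arm_command:
  grip: [0.3, 0.3, 0.3, 0.3, 0.3, 0.3, 0.3, 0.3, 0.3, 0.3, 0.3, 0.3]
  slide:
    - [0, -1, 0]
    - [0, -1, 0]
    - [0, -1, 0]
    - [0, -1, 0]
    - [0, -1, 0]
    - [0, -1, 0]
    - [0, -1, 0]
    - [0, -1, 0]
    - [0, -1, 0]
    - [0, -1, 0]
    - [0, -1, 0]
    - [0, -1, 0]
  roll: [0, 0, 0, 0, 0, 0, 0, 0, 0, 0, 0, 0]

```text
time: 40.45
ee_pos: [0.4155, -0.0025, 0.2051]
orientation: [3.142, -0.0, 1.55]
ft_force: [0.3, 0.3, -0.1]
gripper_width: 0.0644
finger_force: 0.0
```

Call:
arm_command:
  grip: [0.3, 0.3, 0.3, 0.3, 0.3, 0.3, 0.3, 0.3, 0.3, 0.3, 0.3, 0.3]
  slide:
    - [0.1, -1, 0]
    - [0.1, -1, 0]
    - [0.1, -1, 0]
    - [0.1, -1, 0]
    - [0.1, -1, 0]
    - [0.1, -1, 0]
    - [0.1, -1, 0]
    - [0, -1, 0]
    - [0, -1, 0]
    - [0, -1, 0]
    - [0, -1, 0]
    - [0, -1, 0]
  roll: [-0.93, -0.93, -0.93, -0.93, -0.93, -0.93, -0.93, -0.93, -0.93, -0.93, -0.93, -0.93]

```text
time: 41.65
ee_pos: [0.4291, -0.2422, 0.2051]
orientation: [-3.142, 0.0, -0.13]
ft_force: [0.5, 0.9, -0.6]
gripper_width: 0.0646
finger_force: 0.0
```

Call:
arm_command:
  grip: [0.3, 0.3, 0.3, 0.3, 0.3, 0.3, 0.3, 0.3, 0.3, 0.3]
  slide:
    - [0, -1, 0]
    - [0, -1, 0]
    - [0, -1, 0]
    - [0, -1, 0]
    - [0, -1, 0]
    - [0, -1, 0]
    - [0, -1, 0]
    - [0, -0.7, 0]
    - [0, 0, 0]
    - [0, 0, 0]
  roll: [0, 0, 0, 0, 0, 0, 0, 0, 0, 0]

```text
time: 42.65
ee_pos: [0.429, -0.3948, 0.205]
orientation: [-3.141, 0.001, -0.125]
ft_force: [-0.9, -0.4, 0.6]
gripper_width: 0.0638
finger_force: 0.0
```

```bash
python3 - <<'E'
from h import *
c=cap('wrist'); np.savez('wa.npz',**c); save(c,'wa.png'); s=arm.get_state(); print(s['ee_pos'],s['orientation'])
t=cap('top'); np.savez('ta.npz',**t)
E
```

```text
[ 0.42947379 -0.39425238  0.20495006] [-3.14088698e+00  3.90520786e-04 -1.24036662e-01]
```

View pics/wa.png

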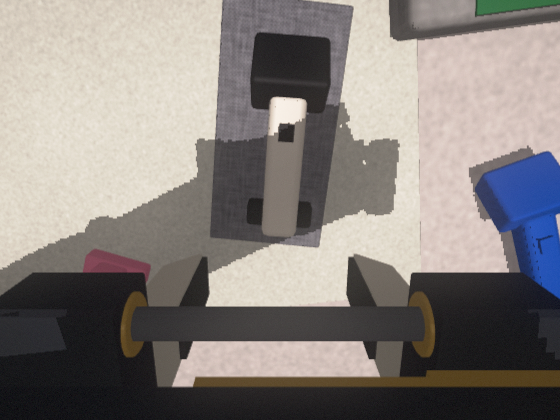

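The wrist view shows the white handle from (288,98) to (279,235), the head at (290,70), and mat corners at (353,8), (319,246) and (211,237). I'll cast these and check the height.

```bash
python3 - <<'E'
from h import *
c=dict(np.load('wa.npz')); P=cloud(c); g=c['pixels'].min(2); g0=c['pixels'].max(2)
for r in(108,120,160,180,220): print(r,g0[r,250:320:2])
print('handle depth',[P[r,284-(r-110)//25,:].round(4).tolist() for r in(112,150,170,190,210,228)])
m=((P[...,2]>.046)&(P[...,2]<.062)&(abs(P[...,1]+.4)<.06)&(g0>55)).astype(np.uint8); m[262:]=0;m[:95]=0
n,l,s,ce=cv2.connectedComponentsWithStats(m);k=1+np.argmax(s[1:,4]);v,u=np.nonzero(l==k)
X=np.array([ray(c,a,b,.054)[:2] for a,b in zip(u,v)],np.float32); print('handle',s[k],cv2.minAreaRect(X),'z',np.median(P[l==k][:,2]))
q=X-X.mean(0);d=np.linalg.svd(q,full_matrices=False)[2][0]; d*=np.sign(d[0]); print('axis',np.arctan2(d[1],d[0]),X.mean(0),(q@d).min(),(q@d).max())
print('mat',[ray(c,*p,.004)[:2].round(4).tolist() for p in((222,-2),(353,8),(319,246),(211,237))])
t=dict(np.load('ta.npz')); h=t['pixels'].min(2); m=(h>100).astype(np.uint8); b,a,mm=blob(t,m,(382,205,402,252)); v,u=np.nonzero(mm)
X=np.array([ray(t,a_,b_,.054)[:2] for a_,b_ in zip(u,v)],np.float32); print('top handle',a,X.mean(0),cv2.minAreaRect(X))
E
```

```text
108 [130 130 109  65  57  52  48  48  43  65 183 223 239 247 247 247 247 247
 246 245 246 245 245 244 244 241 225 204 132  49  48  47  48  47  47]
120 [123 128 119 119 116 121 117 130 128 138 207 229 243 248 247 247 246 247
 246 246 245 244 244 243 237 232 126 121  71  74  73  74  70  74  77]
160 [ 66  70  73  70  65  69  69  69 116 126 129 130 134 132 129 132 133 131
 131 131 130 131 131 126 126 123  82  71  74  71  70  73  69  71  69]
180 [ 67  68  71  67  67  72  68  86 122 126 131 129 130 131 128 130 130 130
 128 129 130 131 127 125 122  92  70  72  71  66  69  71  70  75  72]
220 [ 37  42  41  42  43  40  98 125 128 128 131 131 128 131 132 129 130 131
 130 132 131 127 125 109  47  49  47  49  51  48  52  81  85  79  77]
handle depth [[0.4961, -0.4092, 0.0507], [0.4672, -0.4048, 0.0531], [0.4509, -0.402, 0.0512], [0.4345, -0.3992, 0.0518], [0.4179, -0.3963, 0.0533], [0.4014, -0.3943, 0.0516]]
handle [ 262   96   46  141 4789] ((0.4514428377151489, -0.4028531312942505), (0.029353147372603416, 0.11378666013479233), 78.8383560180664) z 0.051633113807081694
axis -0.19501272 [ 0.45359734 -0.40319347] -0.05907204 0.054714937
mat [[0.5919, -0.3696], [0.5708, -0.4772], [0.361, -0.429], [0.384, -0.3232]]
top handle 53 [ 0.49678454 -0.40841556] ((0.4963257610797882, -0.40861621499061584), (0.02601923793554306, 0.0194472074508667), 75.08074951171875)
```

Call:
arm_command:
  grip: [0.3, 0.3, 0.3, 0.3, 0.3, 0.3, 0.3, 0.3, 0.3, 0.3, 0.3, 0.3]
  slide:
    - [0.97, -0.3, 0]
    - [0.97, -0.3, -1]
    - [0, 0, -1]
    - [0, 0, -1]
    - [0, 0, -1]
    - [0, 0, -1]
    - [0, 0, -1]
    - [0, 0, -1]
    - [0, 0, -1]
    - [0, 0, -0.65]
    - [0, 0, 0]
    - [0, 0, 0]
  roll: [-0.25, -0.22, 0, 0, 0, 0, 0, 0, 0, 0, 0, 0]

```text
time: 43.95
ee_pos: [0.469, -0.4066, 0.0326]
orientation: [3.141, -0.0, -0.194]
ft_force: [0.6, -0.8, -0.1]
gripper_width: 0.0646
finger_force: 0.0
```

Call:
arm_command:
  grip: [1, 1, 1, 1, 1, 1, 1, 1]
  slide:
    - [0, 0, 0]
    - [0, 0, 0]
    - [0, 0, 0]
    - [0, 0, 0]
    - [0, 0, 0]
    - [0, 0, 0]
    - [0, 0, 0]
    - [0, 0, 0]
  roll: [0, 0, 0, 0, 0, 0, 0, 0]
  force: 35

```text
time: 44.75
ee_pos: [0.4689, -0.4067, 0.0323]
orientation: [-3.142, -0.0, -0.194]
ft_force: [-1.1, 1.4, 3.2]
gripper_width: 0.0298
finger_force: 35.0
```

Call:
arm_command:
  grip: [1, 1, 1, 1, 1, 1, 1, 1, 1, 1, 1, 1]
  slide:
    - [0, 0, 0.5]
    - [0, 0, 1]
    - [0, 0, 1]
    - [0, 0, 1]
    - [0, 0.5, 1]
    - [0, 1, 1]
    - [0, 1, 0.5]
    - [0, 1, 0]
    - [0, 1, 0]
    - [0, 1, 0]
    - [0, 1, 0]
    - [0, 1, 0]
  roll: [0, 0, 0, 0, 0, 0, 0.5, 1, 1, 1, 1, 1]

```text
time: 45.95
ee_pos: [0.4684, -0.2559, 0.1525]
orientation: [3.142, 0.0, 0.637]
ft_force: [0.7, -0.1, -2.4]
gripper_width: 0.0298
finger_force: 35.0
```

Call:
arm_command:
  grip: [1, 1, 1, 1, 1, 1, 1, 1, 1, 1, 1, 1]
  slide:
    - [-0.25, 1, 0]
    - [-0.25, 1, 0]
    - [-0.25, 1, 0]
    - [-0.25, 1, 0]
    - [-0.25, 1, 0]
    - [-0.25, 1, 0]
    - [-0.25, 1, -0.4]
    - [-0.25, 1, -0.4]
    - [-0.25, 1, -0.4]
    - [-0.25, 0.5, -0.4]
    - [0, 0, -0.13]
    - [0, 0, 0]
  roll: [1, 1, 1, 1, 1, 0.9, 0.3, 0, 0, 0, 0, 0]

```text
time: 47.15
ee_pos: [0.4188, -0.0674, 0.1175]
orientation: [-3.142, 0.001, 1.56]
ft_force: [0.5, 0.6, -2.4]
gripper_width: 0.0293
finger_force: 35.0
```

```bash
python3 - <<'E'
from h import *
s=arm.get_state(); print(s['ee_pos'],s['orientation'])
c=cap('wrist'); S=cap('scene'); T=cap('top'); np.savez('tb.npz',**T); np.savez('sb.npz',**S)
a=cv2.resize(S['pixels'][130:270,190:400],(560,373)); b=cv2.resize(T['pixels'][200:290,200:330],(323,224),interpolation=cv2.INTER_CUBIC); w=cv2.resize(c['pixels'],(299,224))
im=np.zeros((600,640,3),np.uint8); im[:373,:560]=a; im[376:600,:323]=b; im[376:600,330:629]=w
cv2.imwrite('pics/c1.png',cv2.convertScaleAbs(im[...,::-1],alpha=1.3))
P=cloud(T); m=(P[...,2]>.025)&(P[...,2]<.058)&(abs(P[...,0]-.418)<.02)&(P[...,1]>.06)&(P[...,1]<.108)
q=P[m]; mu=q.mean(0); n=np.linalg.svd(q-mu)[2][2]; print('top label',len(q),mu,n)
P=cloud(S); m=(P[...,2]>.025)&(P[...,2]<.058)&(abs(P[...,0]-.418)<.02)&(P[...,1]>.06)&(P[...,1]<.108)
q=P[m]; mu=q.mean(0); n=np.linalg.svd(q-mu)[2][2]; print('scene label',len(q),mu,n)
E
```

```text
[ 0.41877056 -0.06738934  0.1175007 ] [-3.14151239e+00  5.82837602e-04  1.56040083e+00]
top label 145 [0.41748889 0.09035642 0.0428989 ] [-0.00166923  0.74744084 -0.66432627]
scene label 118 [0.41818253 0.08721003 0.04189924] [-0.02335554  0.75603604 -0.65411316]
```

View pics/c1.png

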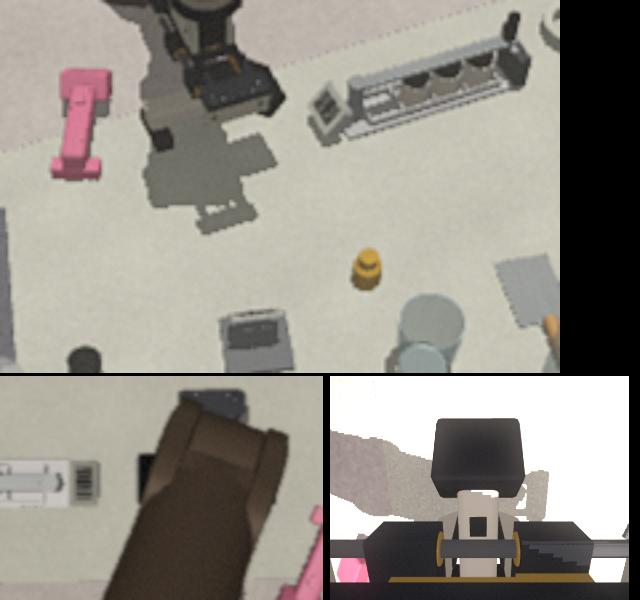

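The composite shows the scanner held level ahead of the carrier label, with the head centred in the wrist view, and the keeper closed over the jars. I'll check the droop in the grip, then hold.

```bash
python3 - <<'E'
from h import *
c=cap('wrist'); s=arm.get_state(); P=cloud(c); 
for (r0,r1,u) in((230,262,277),): 
    print([ (r,P[r,262:268].mean(0).round(4).tolist(),P[r,288:294].mean(0).round(4).tolist()) for r in range(40,300,14)])
save(c,'wb.png'); np.savez('wb.npz',**c)
E
```

```text
[(40, [0.4128, 0.0462, 0.0009], [0.4297, 0.0461, 0.0005]), (54, [0.4126, 0.0378, 0.0006], [0.4297, 0.0376, 0.0006]), (68, [0.4124, 0.0291, 0.0007], [0.4297, 0.0289, 0.001]), (82, [0.4158, 0.0159, 0.1194], [0.4255, 0.0158, 0.1195]), (96, [0.4159, 0.0109, 0.1241], [0.4254, 0.0108, 0.1243]), (110, [0.4159, 0.0061, 0.1281], [0.4252, 0.006, 0.1284]), (124, [0.4166, 0.0029, 0.154], [0.4251, 0.0013, 0.1323]), (138, [0.4159, -0.003, 0.136], [0.4249, -0.0031, 0.1359]), (152, [0.416, -0.0073, 0.1397], [0.4248, -0.0076, 0.139]), (166, [0.416, -0.0115, 0.1431], [0.4247, -0.0117, 0.1429]), (180, [0.416, -0.0156, 0.1464], [0.4246, -0.0157, 0.1464]), (194, [0.4159, -0.0202, 0.1472], [0.4245, -0.0203, 0.1472]), (208, [0.4155, -0.0271, 0.1399], [0.4248, -0.0272, 0.14]), (222, [0.4153, -0.0332, 0.1375], [0.4248, -0.0332, 0.1379]), (236, [0.4152, -0.0385, 0.138], [0.4248, -0.0385, 0.1382]), (250, [0.4151, -0.0444, 0.1372], [0.4248, -0.0441, 0.138]), (264, [0.415, -0.0496, 0.1381], [0.4248, -0.0497, 0.1383]), (278, [0.415, -0.0541, 0.1408], [0.4247, -0.0543, 0.1407]), (292, [0.4148, -0.06, 0.1408], [0.4247, -0.0603, 0.1404])]
```

Call:
arm_command:
  grip: [1, 1, 1, 1, 1, 1, 1, 1, 1, 1, 1, 1]
  slide:
    - [0, 0, 0]
    - [0, 0, 0]
    - [0, 0, 0]
    - [0, 0, 0]
    - [0, 0, 0]
    - [0, 0, 0]
    - [0, 0, 0]
    - [0, 0, 0]
    - [0, 0, 0]
    - [0, 0, 0]
    - [0, 0, 0]
    - [0, 0, 0]
  roll: [0, 0, 0, 0, 0, 0, 0, 0, 0, 0, 0, 0]

```text
time: 48.55
ee_pos: [0.4188, -0.0667, 0.1175]
orientation: [3.141, 0.0, 1.561]
ft_force: [0.4, -0.3, -2.0]
gripper_width: 0.0297
finger_force: 35.0
```

Call:
arm_command:
  grip: [1, 1, 1, 1, 1, 1, 1, 1, 1, 1, 1, 1]
  slide:
    - [0, 0, 0]
    - [0, 0, 0]
    - [0, 0, 0]
    - [0, 0, 0]
    - [0, 0, 0]
    - [0, 0, 0]
    - [0, 0, 0]
    - [0, 0, 0]
    - [0, 0, 0]
    - [0, 0, 0]
    - [0, 0, 0]
    - [0, 0, 0]
  roll: [0, 0, 0, 0, 0, 0, 0, 0, 0, 0, 0, 0]

```text
time: 49.75
ee_pos: [0.4188, -0.0666, 0.1175]
orientation: [3.142, 0.0, 1.561]
ft_force: [0.0, -0.2, -3.4]
gripper_width: 0.0299
finger_force: 35.0
```

```bash
python3 - <<'E'
from h import *
for f in('top0','scene0','w2'):
    c=dict(np.load(f+'.npz')); P=cloud(c)
    m=(P[...,2]>.03)&(P[...,2]<.064)&(np.hypot(P[...,0]-.667,P[...,1]+.118)<.03)
    q=P[m]; mu=q.mean(0)
    for _ in range(3):
        n=np.linalg.svd(q-mu,full_matrices=False)[2][2]; e=abs((q-mu)@n); q=q[e<.004]; mu=q.mean(0)
    n*=np.sign(n[2]); print(f,len(q),mu.round(4),n.round(3),'az',np.arctan2(n[1],n[0]),'el',np.degrees(np.arcsin(n[2])), q.min(0).round(3),q.max(0).round(3))
    g=cv2.cvtColor(c['pixels'],cv2.COLOR_RGB2GRAY); mb=m&(g<75 if f!='w2' else g<90); v,u=np.nonzero(mb); print('bars',len(u),P[mb].mean(0).round(4))
c=dict(np.load('w2.npz')); print(ray(c,518,132,.049))
E
```

```text
top0 165 [ 0.6654 -0.1154  0.0478] [-0.757  0.198  0.623] az 2.885431862761844 el 38.499232623805966 [ 0.648 -0.142  0.031] [ 0.681 -0.09   0.064]
bars 78 [ 0.6666 -0.1156  0.0498]
scene0 40 [ 0.6778 -0.123   0.0448] [ 0.454 -0.029  0.891] az -0.06452370254377597 el 62.94860035028199 [ 0.662 -0.144  0.038] [ 0.687 -0.101  0.053]
bars 57 [ 0.6808 -0.1231  0.0421]
w2 3449 [ 0.667  -0.1167  0.0487] [-0.741  0.203  0.64 ] az 2.873942230423777 el 39.78771278589794 [ 0.646 -0.147  0.03 ] [ 0.687 -0.088  0.064]
bars 815 [ 0.6676 -0.1169  0.05  ]
[ 0.6707486  -0.11765134  0.049     ]
```

Call:
arm_command:
  grip: [1, 1, 1, 1, 1, 1, 1, 1, 1, 1, 1, 1]
  slide:
    - [0.41, -0.04, 0.04]
    - [0.41, -0.04, 0.04]
    - [0.41, -0.04, 0.04]
    - [0.41, -0.04, 0.04]
    - [0.41, -0.04, 0.04]
    - [0.41, -0.04, 0.04]
    - [0.41, -0.04, 0.04]
    - [0.41, -0.04, 0.04]
    - [0.41, -0.04, 0.04]
    - [0.41, -0.04, 0.04]
    - [0.41, -0.04, 0]
    - [0.41, 0, 0]
  roll: [-1, -1, -1, -1, -1, -1, -1, -1, -1, -1, -1, -1]

```text
time: 50.95
ee_pos: [0.5175, -0.0752, 0.1255]
orientation: [-3.141, 0.0, -0.245]
ft_force: [-0.3, -0.1, -1.7]
gripper_width: 0.0297
finger_force: 35.0
```

Call:
arm_command:
  grip: [1, 1, 1, 1, 1, 1, 1, 1, 1, 1, 1, 1]
  slide:
    - [0, 0, 0]
    - [0, 0, 0]
    - [0, 0, 0]
    - [0, 0, 0]
    - [0, 0, 0]
    - [0, 0, 0]
    - [0, 0, 0]
    - [0, 0, 0]
    - [0, 0, 0]
    - [0, 0, 0]
    - [0, 0, 0]
    - [0, 0, 0]
  roll: [-0.19, 0, 0, 0, 0, 0, 0, 0, 0, 0, 0, 0]

```text
time: 52.15
ee_pos: [0.5171, -0.0755, 0.1255]
orientation: [3.141, 0.0, -0.268]
ft_force: [-0.6, 0.5, -2.6]
gripper_width: 0.0301
finger_force: 35.0
```

Call:
arm_command:
  grip: [1, 1, 1, 1, 1, 1, 1, 1, 1, 1, 1, 1]
  slide:
    - [0, 0, 0]
    - [0, 0, 0]
    - [0, 0, 0]
    - [0, 0, 0]
    - [0, 0, 0]
    - [0, 0, 0]
    - [0, 0, 0]
    - [0, 0, 0]
    - [0, 0, 0]
    - [0, 0, 0]
    - [0, 0, 0]
    - [0, 0, 0]
  roll: [0, 0, 0, 0, 0, 0, 0, 0, 0, 0, 0, 0]

```text
time: 53.35
ee_pos: [0.5172, -0.0754, 0.1255]
orientation: [3.142, 0.0, -0.268]
ft_force: [-0.8, 0.8, -1.9]
gripper_width: 0.0299
finger_force: 35.0
```

```bash
python3 - <<'E'
from h import *
c=cap('wrist'); S=cap('scene'); s=arm.get_state(); print(s['ee_pos'],s['orientation'][2])
a=cv2.resize(S['pixels'][170:300,190:340],(450,390),interpolation=cv2.INTER_CUBIC); w=cv2.resize(c['pixels'],(299,224))
im=np.zeros((390,760,3),np.uint8); im[:,:450]=a; im[:224,455:754]=w
cv2.imwrite('pics/c2.png',cv2.convertScaleAbs(im[...,::-1],alpha=1.3))
P=cloud(c); print([ (r,P[r,288:294].mean(0).round(4).tolist()) for r in (90,110,180,222,236,250)])
E
```

```text
[ 0.51716639 -0.07543898  0.12554198] -0.2677732162733908
[(90, [0.5947, -0.1024, 0.1297]), (110, [0.5881, -0.1004, 0.1355]), (180, [0.5672, -0.0943, 0.1539]), (222, [0.5502, -0.0901, 0.145]), (236, [0.5449, -0.0887, 0.1452]), (250, [0.5393, -0.0872, 0.1446])]
```

View pics/c2.png

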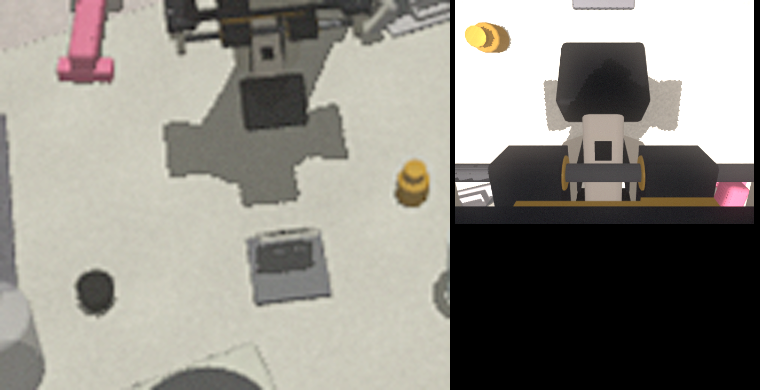

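The composite shows the scanner level, facing the stand label, and held for over 2 s. Now back to the mat.

Call:
arm_command:
  grip: [1, 1, 1, 1, 1, 1, 1, 1, 1, 1, 1, 1]
  slide:
    - [-0.18, -1, 0]
    - [-0.18, -1, 0]
    - [-0.18, -1, 0]
    - [-0.18, -1, 0]
    - [-0.18, -1, 0]
    - [-0.18, -1, 0]
    - [-0.18, -1, 0]
    - [-0.18, -1, 0]
    - [-0.18, -1, 0]
    - [-0.18, -1, 0]
    - [-0.18, -1, 0]
    - [-0.18, -1, 0]
  roll: [0, 0, 0, 0, 0, 0, 0, 0, 0, 0, 0.15, 0.15]

```text
time: 54.65
ee_pos: [0.4737, -0.3162, 0.1255]
orientation: [3.142, 0.0, -0.222]
ft_force: [-0.4, -1.0, -1.4]
gripper_width: 0.0303
finger_force: 35.0
```

Call:
arm_command:
  grip: [1, 1, 1, 1, 1, 1, 1, 1, 1, 1, 1, 1]
  slide:
    - [0, -1, 0]
    - [0, -1, 0]
    - [0, -1, 0]
    - [0, -1, 0]
    - [0, -0.2, -1]
    - [0, 0, -1]
    - [0, 0, -1]
    - [0, 0, -0.8]
    - [0, 0, -0.4]
    - [0, 0, -0.35]
    - [0, 0, 0]
    - [0, 0, 0]
  roll: [0, 0, 0, 0, 0, 0, 0, 0, 0, 0, 0, 0]

```text
time: 55.85
ee_pos: [0.4742, -0.3998, 0.0351]
orientation: [3.141, -0.001, -0.223]
ft_force: [-0.9, -0.3, -2.5]
gripper_width: 0.0299
finger_force: 35.0
```

Call:
arm_command:
  grip: [1, 1, 0.5, 0.3, 0.3, 0.3, 0.3, 0.3, 0.3, 0.3, 0.3, 0.3]
  slide:
    - [0, 0, -0.1]
    - [0, 0, 0]
    - [0, 0, 0]
    - [0, 0, 0]
    - [0, 0, 0]
    - [0, 0, 0]
    - [0, 0, 0.5]
    - [0, 0, 1]
    - [0, 0, 1]
    - [0, 0, 1]
    - [0, 0, 1]
    - [0, 0, 1]
  roll: [0, 0, 0, 0, 0, 0, 0, 0, 0, 0, 0, 0]

```text
time: 57.05
ee_pos: [0.4738, -0.3996, 0.1442]
orientation: [3.141, -0.0, -0.223]
ft_force: [0.1, -0.3, -0.3]
gripper_width: 0.0641
finger_force: 0.0
```

Call:
arm_command:
  grip: [0.3, 0.3, 0.3, 0.3, 0.3, 0.3]
  slide:
    - [-0.6, 0, 1]
    - [-0.6, 0, 1]
    - [-0.6, 0, 0.8]
    - [-0.5, 0, 0]
    - [0, 0, 0]
    - [0, 0, 0]
  roll: [0, 0, 0, 0, 0, 0]

```text
time: 57.65
ee_pos: [0.4281, -0.3988, 0.1979]
orientation: [-3.141, 0.0, -0.223]
ft_force: [0.9, 0.2, 0.1]
gripper_width: 0.0644
finger_force: 0.0
```

```bash
python3 - <<'E'
from h import *
c=cap('wrist'); S=cap('scene'); s=arm.get_state(); print(s['ee_pos'],s['orientation'][2],s['gripper_width'])
im=np.vstack([c['pixels'][:270],S['pixels'][100:330]]); cv2.imwrite('pics/e1.png',cv2.convertScaleAbs(im[...,::-1],alpha=1.2))
P=cloud(c); g0=c['pixels'].max(2)
m=((P[...,2]>.046)&(P[...,2]<.062)&(abs(P[...,1]+.4)<.06)&(g0>55)).astype(np.uint8); m[262:]=0
n,l,st,ce=cv2.connectedComponentsWithStats(m);k=1+np.argmax(st[1:,4]);q=P[l==k]; X=q[:,:2]-q[:,:2].mean(0); d=np.linalg.svd(X,full_matrices=False)[2][0]; d*=np.sign(d[0])
print('handle',st[k],q.mean(0).round(4),'axis',np.arctan2(d[1],d[0]),(X@d).min(),(X@d).max(),'z slope',np.polyfit(X@d,q[:,2],1))
E
```

```text
[ 0.42839542 -0.39884872  0.1976875 ] -0.22196658931816793 0.06427065181054287
handle [ 245   91   40  144 5260] [ 0.4592 -0.397   0.0515] axis -0.21850995430946407 -0.061842965699536574 0.054014128635622785 z slope [0.00335864 0.05152862]
```

View pics/e1.png

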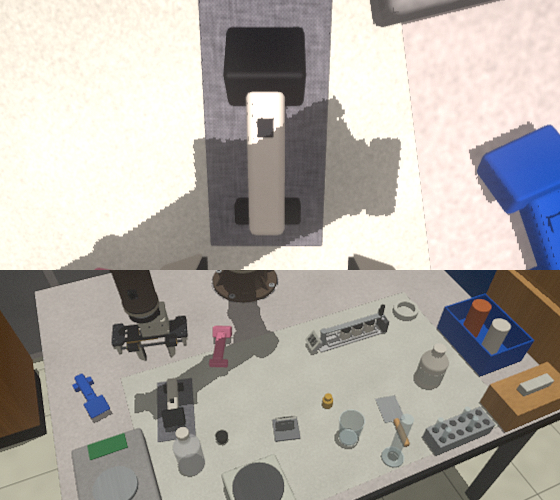

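The final views show the scanner right way up in the middle of its mat (handle at (266,165)), the keeper shut over the three jars, and the other items where they were. Handing in.

```bash
python3 -c "
from workcell import arm
print(arm.sign_off())"
```

```text
the job is handed in; nothing more can be done
None
```

The job is handed in at 58 s on the robot's clock; no verdict came back. All three jars stand in the carrier with the keeper shut, both labels were scanned for at least 2 s, the scanner is back on the middle of its mat, and the bystanders look undisturbed.

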